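# Weigh the sugar tin on the hanging spring balance

## Robot

A 6-joint arm with a two-finger parallel gripper is mounted at the origin on the work surface. World frame = base frame: x ahead of the robot, y to its left, z up, the work surface at z = 0. Lengths are in m, angles in rad, forces in N, time in s.
With the tool pointing down it reaches from about 0.275 to 0.85 m from the base axis. Payload 19 kg.
Tool frame: the origin (TCP) lies between the finger pads; the fingertips stand 11 mm ahead of it and the grasp point (between the pads) lies 8 mm behind it; x points along the fingers, y is the direction in which the jaws open and shut, and the axes are right-handed (so a half turn about x gives the same grasp; the last joint's range is limited). The gripper opens to 85 mm and grips with 20 to 120 N. Pads are 22 mm wide; open, the fingers measure 114 mm over their backs; the gripper's body (76 mm by 85 mm) begins 54 mm behind the grasp point. The pads swing forward as they close: fully open they stand 13 mm farther back than shut.
Start: joints at [-1.442, 0.15, 1.437, -0, 1.554, -0.134], TCP at [0.149, -0.555, 0.242] pointing down, gripper open.
Joint ranges: [-2.8, 2.8], [-0.68, 2.1], [0.12, 2.68], [-1.39, 4.53], [0.16, 2.79], [-2.81, 2.81]. Speed limits (rad/s): [1.89, 1.89, 2.22, 3.01, 3.01, 3.01].

## Interface

Orientations are given as a unit quaternion [x, y, z, w].
In Python, from plant import * gives the robot as it stands.
- The arm moves only by the tool step_arm, never from a script. Its argument "deltas" is a list of rows, each a list of 3 entries, a list of its own where there are three numbers: the finger opening in mm, from 0 to 85.4, then the shift along the tool's x, y, z in mm, then the turn about the tool's x in degrees. In form: [[grip, [x, y, z], spin], ...]. A call has 1 to 5 rows; each row is the pose to reach, as a shift and turn from the pose commanded when the call began, along the tool's axes at that moment; what a row does not reach only later rows make up. A row lasts 1/10 s, in which the tool goes at most 50 mm and 8.59 degrees, less where a joint would pass 70% of its speed; a pose out of reach is approached as far as the arm can. A call with a gripper value outside its range is refused whole. The fingers move at their own pace and stop on an object; the grip force is fixed at half the most. Time passes only in rows, so rows that repeat a pose let the fingers close. It gives the time, the measured TCP pose, the force and the opening at its end, in the units of the state.
- observe(): the state, without advancing time (a new reading comes with each control period).
- grab_frame(name): name is "scene" or "top"; returns (picture, depth): 400x640x3 uint8, red, green, blue; 400x640 float32, m along the optical axis (not along the pixel's ray), 0 where there is no reading.
- camera_params(name): a dict with "fx", "fy", "cx", "cy" (pixels), "dist" ([k1, k2, p1, p2, k3] as OpenCV has them; the pictures are not rectified), "extrinsics" (4x4, takes a point from camera to world coordinates). Camera axes: x right, y down, z forward; pixel columns grow to the right and rows downward; lengths in m; the calibration is good to about 2 mm. A picture is of the moment at which its call begins. camera_params takes no time and is no camera call.
- job_done(): hands the job in, once; it reports no verdict.
The state is a dict: "time": time; "joint_pos": joint angles; "joint_vel": joint speeds; "joint_efforts": joint torques, N m; "tcp_pos": TCP position; "ee_rot": TCP orientation; "wrist_force": force on the tool from outside, world axes, zero at the start; "torque": the same for the moment, N m; "opening": opening from 0.0 (shut) to 1.0 (fully open).
Only numpy, scipy, OpenCV 4.12 (cv2) and the standard library are available. Lean on these libraries where they do the work, as an engineer would, in place of code of your own. Each camera call takes 0.05 s, during which the arm holds its last target.

## Task

Weigh the sugar tin: pick it up, hang its wire bail on the hook of the spring balance, and let its weight down onto the spring slowly until the hook carries all of it, so that the hook does not jump when you let go. Leave the tin hanging free and wait until it hangs upright and still, ready for the reading. Never load the balance beyond 800 g, knock it or its stand, tip the tin over, or disturb the other things on the counter.

Things in the scene. Friction and masses are not known exactly. Their poses are not given: they have to be found in the camera images.
- tin_center (a point): The sugar tin: closed upright bare-metal oblong canister, 110 mm (x) by 60 mm (y), 95 mm tall, black press button (20 mm across, 5 mm high) on its lid, wire bail above. Point at its middle, 47.5 mm above its underside; z up. 0.22 to 0.68 kg, not known beforehand. Hold it across its 60 mm sides at the end nearer the robot, leaning back 15 to 20 degrees: bail and balance are in the way above its middle.
- tin_bail (a point): Apex of the tin's fixed wire bail (does not fold): centre of the 4 mm wire, over the tin's middle, 155 mm above its underside, 107.5 mm above tin_center, 60 mm above the lid. The bail lies in the tin's y-z plane: legs 53 mm apart rising from the lid's edges at -y and +y, arched at the top. The wire runs along the tin's y here; some 50 mm free height beneath it.
- hook_seat (a point): Balance hook, 5 mm round steel in its own x-z plane, open towards -x (robot side). Point: where the bail wire's centre rests once hung (bail along this y), z up, 230 mm above the counter unloaded. Hook's bottom 7 mm below, its tip 15 mm above and 13.5 mm out in -x, stem at most 14 mm out in +x, back over the point from 38 mm up. The bail goes in over the tip at 20 to 28 mm up, then down.
- tube_end (a point): Centre of the lower end of the balance's tube (28 mm across, 31 mm at the end caps, 134 mm long), 58 mm above hook_seat when the hook is unloaded. The balance hangs from a ring 458 mm above the counter and swings a little towards -x and +x when pushed.
- hook (a joint): How far the hook is drawn down out of the balance, m: 0 unloaded, grows downwards, end stop at 0.070. Spring 140 N/m: 7 mm for each 100 g hung on it (so 15 to 48 mm for the tin; 56 mm is 800 g). Lightly damped: it bounces if the load comes on or off suddenly.
- stand: Counter stand that carries the balance, fixed. Origin on the counter plumb under the hook, z up, x away from the robot at yaw 0, y to the left; its yaw is the hook's. Steel base plate 200 x 280 x 10 mm, its centre at (20, -80) mm; a column 18 mm thick and 500 mm tall at (50, -170) mm, and from its top an arm over the origin, 475 mm up, from which the balance hangs.
- shaker_center (a point): Bystander: small glass shaker with a domed metal cap, 54 mm in diameter, 90 mm tall, no bail, standing on the counter; point half-way up on its axis. Leave it alone.
- budare: Bystander: round cast-iron griddle plate 250 mm in diameter, 13 mm high, two side loops; origin under its centre. Leave it alone.
- spatula: Bystander: stainless steel flat spatula, 260 mm long, lying flat beyond the tin and shaker. Leave it alone.
- brush: Bystander: silicone kitchen brush with an orange handle, 200 mm long, lying flat to the robot's right. Leave it alone.
Things that resemble listed ones, but are neither listed nor needed, are in the scene too. Leave any blue look-alike of the part that bears tin_center alone.

How it is judged:
By the outcome, as a careful person would: the job done as asked, in the order asked, and still so for the second after the job is handed in, with the robot touching nothing.
It also fails if it takes over 54 s, if anything falls off the work surface, if the arm or the gripper's body presses on something with over 40 N, if the wrist force passes 120 N, or if a joint passes its speed limit or range.

## Working session

There is one attempt and no reset: what is moved stays moved. The work goes in short steps, Python scripts to look and compute and a tool call to move; the robot and the scene stay as the last step left them, time stands still between calls to the robot, and variables do not carry over. Pictures are saved under pics/ and viewed, and the job is handed in when it is done.

Besides the shell and the picture viewer there is one more tool, called as name([rows], argument=value, ...), one row to a line, values as JSON. step_arm: Moves the arm, as the interface text tells. Its arguments: {"type":"object","properties":{"deltas":{"type":"array","items":{"type":"array"}}},"required":["deltas"]}

```bash
ls; mkdir -p pics; python3 - <<'E'
from plant import *
import cv2,numpy as np
print(observe())
for n in("scene","top"):
    p,d=grab_frame(n); np.savez(f"pics/{n}0.npz",p=p,d=d); cv2.imwrite(f"pics/{n}0.png",p[:,:,::-1])
    c=camera_params(n); print(n,c)
E
```

```text
pics
{'time': 0.0, 'joint_pos': array([-1.44201116e+00,  1.50971439e-01,  1.43804199e+00, -1.71875028e-07,
        1.55379340e+00, -1.33984909e-01]), 'joint_vel': array([-0.00141644, -0.00100399, -0.00114501, -0.00015457, -0.00034446,
       -0.00032338]), 'joint_efforts': array([ 4.26392653e-03, -7.13061476e+01, -5.70864308e+01, -7.17923342e-06,
        9.03194596e-03, -1.57288173e-05]), 'tcp_pos': array([ 0.14931837, -0.55502733,  0.24167829]), 'ee_rot': array([ 0.70101343,  0.09306546, -0.70101132,  0.09220691]), 'wrist_force': array([ 0.45683805, -0.26137265,  0.27580637]), 'torque': array([ 0.00067918, -0.00996932, -0.01005662]), 'opening': 1.0007783276726607}
scene {'fx': 510.9776722114806, 'fy': 510.9776722114806, 'cx': 323.40138703022984, 'cy': 203.98224150011825, 'dist': array([-0.0773868,  0.       ,  0.       ,  0.       ,  0.       ]), 'extrinsics': array([[-0.82402739,  0.37410666, -0.42546805,  1.35539679],
       [ 0.56621654,  0.51804445, -0.64111526,  1.31221613],
       [-0.01943413, -0.76920358, -0.6387082 ,  1.40708312],
       [ 0.        ,  0.        ,  0.        ,  1.        ]])}
top {'fx': 452.86848233478264, 'fy': 452.86848233478264, 'cx': 320.0145989846105, 'cy': 196.7765889508037, 'dist': array([-0.09771222,  0.        ,  0.        ,  0.        ,  0.        ]), 'extrinsics': array([[-0.02776616, -0.99356498,  0.10980746,  0.40857036],
       [-0.9995851 ,  0.02675554, -0.01066658,  0.09580446],
       [ 0.00765999, -0.11005807, -0.99389564,  1.45776751],
       [ 0.        ,  0.        ,  0.        ,  1.        ]])}
```

View pics/scene0.png

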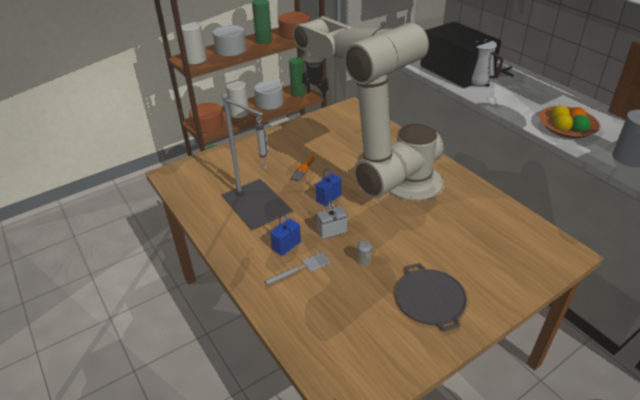

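View pics/top0.png

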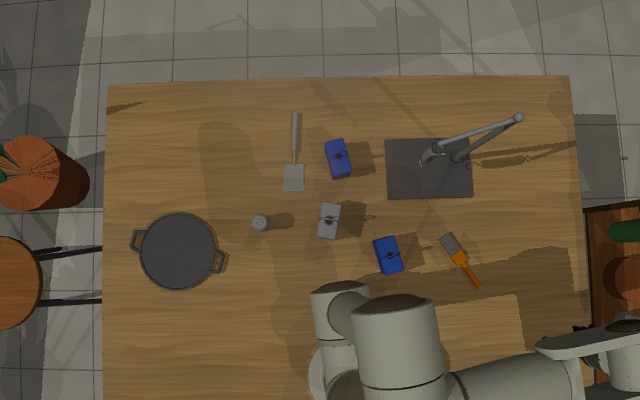

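The scene view shows the bare-metal tin at about (332,222), with blue tins at (329,190) and (285,237). The shaker is at (364,253) and the hook at about (264,165). In the top view the candidates are metal tin (329,221), blue (338,158), blue (388,255) and shaker (260,222). By the description I choose the bare-metal one. Next I check it in a close crop.

```bash
cat > h.py <<'E'
import numpy as np,cv2
from plant import *
def ray(n,uv):
    c=camera_params(n);K=np.array([[c['fx'],0,c['cx']],[0,c['fy'],c['cy']],[0,0,1]])
    q=cv2.undistortPoints(np.array(uv,float).reshape(-1,1,2),K,c['dist']).reshape(-1,2)
    E=c['extrinsics'];d=np.c_[q,np.ones(len(q))]@E[:3,:3].T
    return E[:3,3],d
def onz(n,uv,z):
    o,d=ray(n,uv);return o+d*((z-o[2])/d[:,2])[:,None]
def proj(n,P):
    c=camera_params(n);K=np.array([[c['fx'],0,c['cx']],[0,c['fy'],c['cy']],[0,0,1]])
    E=np.linalg.inv(c['extrinsics'])
    return cv2.projectPoints(np.array(P,float).reshape(-1,1,3),cv2.Rodrigues(E[:3,:3])[0],E[:3,3],K,c['dist'])[0].reshape(-1,2)
def tri(u1,u2):
    o1,d1=ray("scene",[u1]);o2,d2=ray("top",[u2]);d1=d1[0]/np.linalg.norm(d1);d2=d2[0]/np.linalg.norm(d2)
    A=np.c_[d1,-d2];s=np.linalg.lstsq(A,o2-o1,rcond=None)[0]
    a=o1+s[0]*d1;b=o2+s[1]*d2
    return (a+b)/2,np.linalg.norm(a-b)
def crop(p,x0,x1,y0,y1,s,f):
    cv2.imwrite(f,cv2.resize(p[y0:y1,x0:x1,::-1],None,fx=s,fy=s,interpolation=cv2.INTER_CUBIC))
E
python3 - <<'E'
from h import *
a=np.load('pics/scene0.npz');b=np.load('pics/top0.npz')
crop(a['p'],300,360,185,245,10,'pics/c1.png')
crop(b['p'],305,385,190,250,10,'pics/c2.png')
crop(a['p'],215,285,90,210,5,'pics/c3.png')
crop(b['p'],380,530,105,205,5,'pics/c4.png')
E
```

```text
(no output)
```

View pics/c1.png

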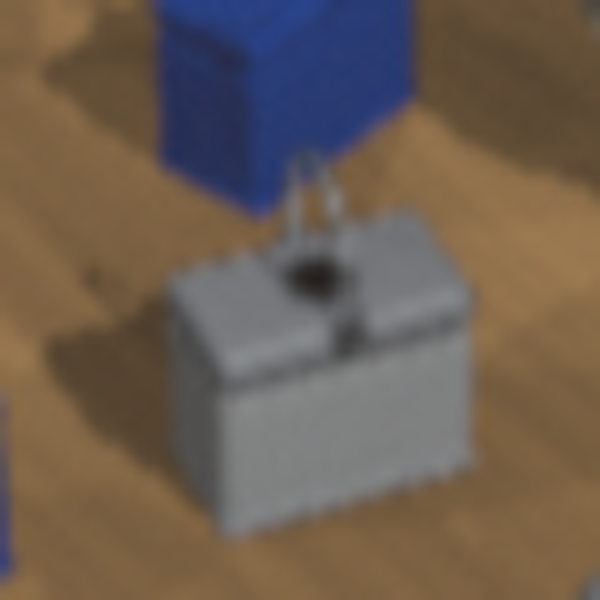

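View pics/c2.png

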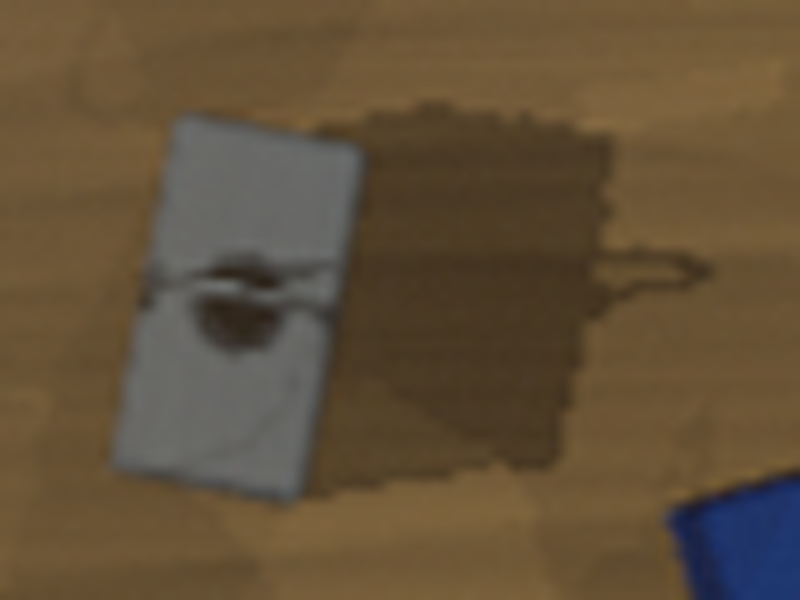

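View pics/c3.png

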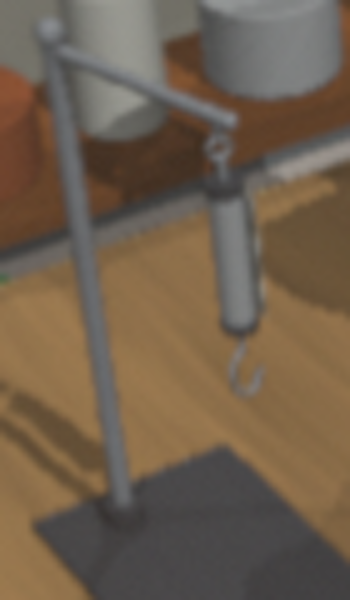

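View pics/c4.png

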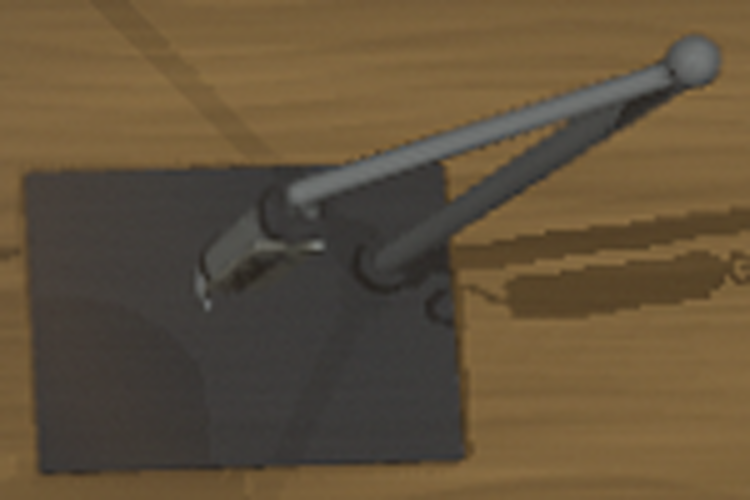

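The crops confirm the choice: bare metal, black button at top-crop (238,310), and a bail crossing it. The hook hangs free at scene-crop (245,375). Now measuring.

```bash
cat > m.py <<'E'
from h import *
def cc(pts,x0,y0,s): return (np.array(pts,float)+.5)/s-.5+np.array([x0,y0])
b=np.load('pics/top0.npz')['p'];a=np.load('pics/scene0.npz')['p']
# tin lid by mask
h=cv2.cvtColor(b,cv2.COLOR_RGB2HSV)
sub=np.zeros(h.shape[:2],np.uint8);sub[195:245,310:345]=1
m=((h[...,1]<60)&(h[...,2]>60)&(sub>0)).astype(np.uint8)
m=cv2.morphologyEx(m,cv2.MORPH_CLOSE,np.ones((7,7)))
c=max(cv2.findContours(m,0,1)[0],key=cv2.contourArea)
r=cv2.minAreaRect(c);print('rect',r)
def rep(name,q,z):
    P=onz("top",q,z);print(name,P.round(4).tolist(),'mean',P.mean(0).round(4))
    e=[P[(i+1)%4]-P[i] for i in range(4)]
    print([ (round(float(np.linalg.norm(v)),4),round(float(np.degrees(np.arctan2(v[1],v[0]))),1)) for v in e])
rep('lid mask',cv2.boxPoints(r),.095)
rep('lid hand',cc([(180,115),(365,150),(300,500),(110,465)],305,190,10),.095)
rep('plate',cc([(25,172),(445,163),(465,460),(40,472)],380,105,5),.01)
# shaker etc
print('shaker',onz("top",[[260,222]],.09))
rep('blue1',[[324,141],[345,138],[352,176],[331,180]],.095)
E
python3 m.py
python3 - <<'E'
from h import *
def cc(pts,x0,y0,s): return (np.array(pts,float)+.5)/s-.5+np.array([x0,y0])
# hook bottom: scene crop c3 x0=215,y0=90,s=5
a=np.load('pics/scene0.npz')['p'];b=np.load('pics/top0.npz')['p']
crop(a,250,280,110,175,10,'pics/c5.png');crop(b,410,455,140,175,14,'pics/c6.png')
E
```

```text
rect ((328.437744140625, 220.33206176757812), (19.65744400024414, 36.36627197265625), 10.619654655456543)
lid mask [[0.4399, 0.0983, 0.095], [0.5472, 0.0751, 0.095], [0.5346, 0.017, 0.095], [0.4275, 0.0406, 0.095]] mean [0.4873 0.0578 0.095 ]
[(0.1097, -12.2), (0.0594, -102.2), (0.1097, 167.6), (0.059, 77.8)]
lid hand [[0.5459, 0.0739, 0.095], [0.5338, 0.0183, 0.095], [0.4289, 0.0412, 0.095], [0.441, 0.0979, 0.095]] mean [0.4874 0.0578 0.095 ]
[(0.0569, -102.3), (0.1074, 167.7), (0.058, 78.0), (0.1077, -12.9)]
plate [[0.7533, -0.1367, 0.01], [0.7539, -0.4176, 0.01], [0.5557, -0.4173, 0.01], [0.5554, -0.1375, 0.01]] mean [ 0.6546 -0.2773  0.01  ]
[(0.2809, -89.9), (0.1982, 179.9), (0.2799, 90.1), (0.1979, 0.2)]
shaker [[0.48787675 0.26463013 0.09      ]]
blue1 [[0.7313, 0.0641, 0.095], [0.7391, -0.0008, 0.095], [0.6202, -0.018, 0.095], [0.6095, 0.0464, 0.095]] mean [0.675  0.0229 0.095 ]
[(0.0654, -83.1), (0.1202, -171.8), (0.0652, 99.4), (0.123, 8.3)]
```

View pics/c5.png

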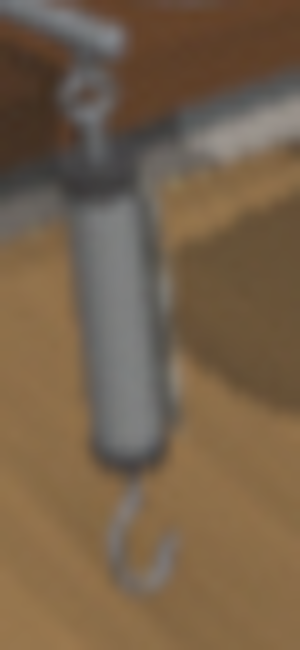

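View pics/c6.png

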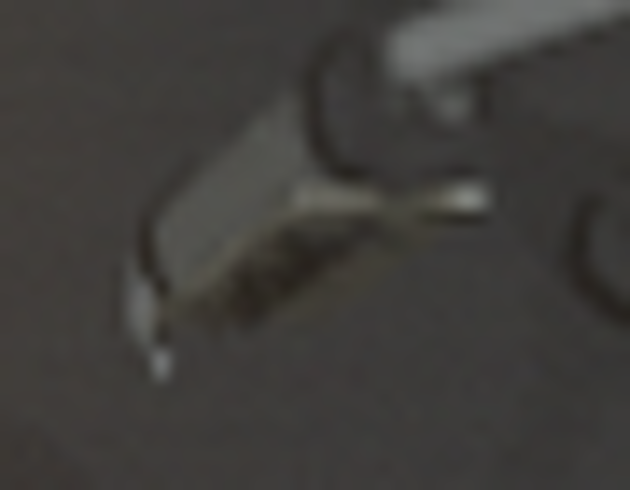

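```bash
python3 - <<'E'
from h import *
H=np.array([.6346,-.1973,.230])
print(proj("top",[H+[-.0135,0,.015],[.6846,-.3673,0.01],H+[0,0,.058]]), proj("scene",[H+[0,0,-.007],H+[-.0135,0,.015],H+[0,0,.058],[.6846,-.3673,.01]]))
print(onz("top",[[420.9,166.0]],.245))
print(tri((263.6,168.3),(420,163)))
# bail apex proj check
T=np.array([.4873,.0578,0]);print(proj("scene",[T+[0,0,.155]]),proj("top",[T+[0,0,.155],T+[0,0,.1]]))
s=observe();from scipy.spatial.transform import Rotation as R
print(R.from_quat(s['ee_rot']).as_matrix().round(3))
E
```

```text
[[421.5862445  165.50371003]
 [455.15043328 158.04368874]
 [425.02331023 157.57979195]] [[263.66516153 168.5919467 ]
 [266.12103963 162.90474761]
 [262.11875842 155.04794489]
 [239.47941268 193.4944279 ]]
[[ 0.61976853 -0.19532499  0.245     ]]
(array([ 0.63293423, -0.19924202,  0.22234931]), np.float64(0.001683114404143251))
[[331.01364127 201.00510981]] [[328.98134588 219.04814484]
 [328.47996992 220.16880195]]
[[-0.     0.26  -0.966]
 [ 0.001 -0.966 -0.26 ]
 [-1.    -0.001 -0.   ]]
```

```bash
python3 - <<'E'
from h import *
a=np.load('pics/scene0.npz')
crop(a['p'],285,435,10,200,3.1,'pics/c7.png')
b=np.load('pics/top0.npz')
crop(b['p'],440,640,280,400,4,'pics/c8.png')
print(proj("scene",[[.149,-.555,z] for z in (.23,.25,.3,.35,.4,.45,.5,.55)]).round(0).tolist())
E
```

```text
[[315.0, 98.0], [315.0, 94.0], [315.0, 85.0], [314.0, 75.0], [314.0, 65.0], [314.0, 55.0], [313.0, 44.0], [313.0, 34.0]]
```

View pics/c7.png

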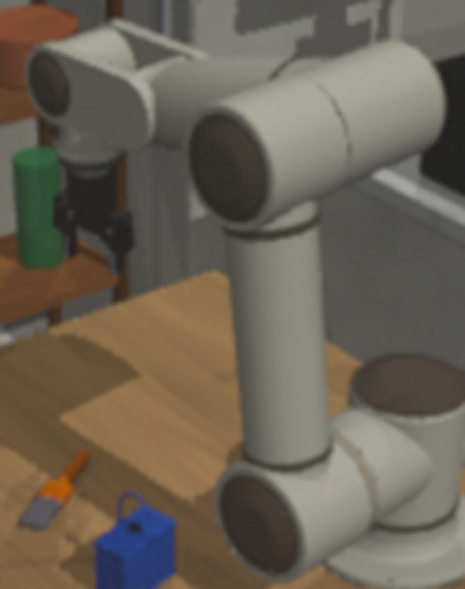

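View pics/c8.png

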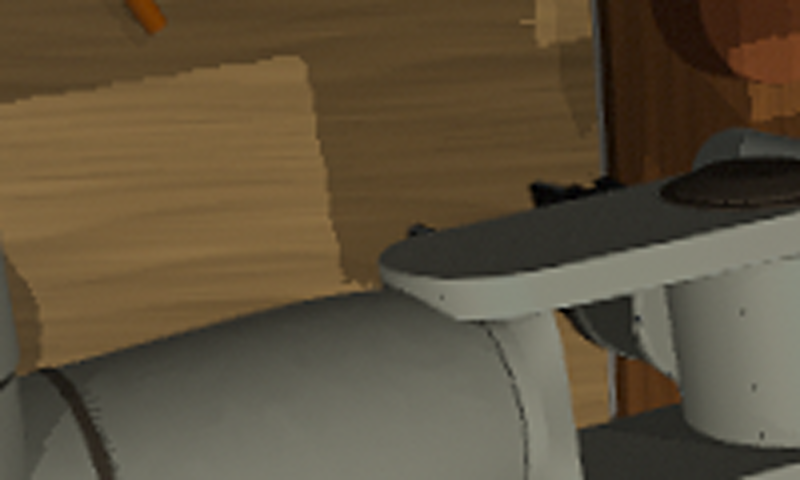

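```bash
cat >> h.py <<'E'
from scipy.spatial.transform import Rotation as Ro
def st():
    s=observe();M=Ro.from_quat(s['ee_rot']).as_matrix();p=s['tcp_pos']
    print('t',round(s['time'],2),'p',p.round(4),'open',round(s['opening']*85,1),'F',s['wrist_force'].round(2),'T',s['torque'].round(2))
    print('x',M[:,0].round(3),'tilt',round(float(np.degrees(np.arccos(-M[2,0]))),2),'az',round(float(np.degrees(np.arctan2(M[1,0],M[0,0]))),1),'y',M[:,1].round(3),'az',round(float(np.degrees(np.arctan2(M[1,1],M[0,1]))),2),'j',s['joint_pos'].round(3))
    return s,M,p
def to(P):
    s,M,p=st();print('tool delta mm',(M.T@(np.array(P)-p)*1e3).round(1))
E
python3 -c "
from h import *
to([.5,-.05,.6])
for q in ([388,255],[375,241],[398,237],[405,270],[382,276]): print(onz('top',[q],.095).round(3))"
```

```text
t 0.1 p [ 0.1493 -0.5551  0.2418] open 85.0 F [-0.5  -0.17  0.57] T [ 0.02 -0.02 -0.  ]
x [-0.     0.001 -1.   ] tilt 0.06 az 97.8 y [ 0.26  -0.966 -0.001] az -74.95 j [-1.442  0.151  1.438 -0.     1.554 -0.134]
tool delta mm [-357.8 -397.  -469.9]
[[ 0.378 -0.118  0.095]]
[[ 0.421 -0.08   0.095]]
[[ 0.431 -0.15   0.095]]
[[ 0.332 -0.167  0.095]]
[[ 0.316 -0.097  0.095]]
```

step_arm([
  [85,[-50,0,0],0],
  [85,[-100,0,0],5],
  [85,[-150,0,0],10],
  [85,[-200,0,0],15],
  [85,[-250,0,0],22],
])

```text
time: 0.6
tcp_pos: [0.1493, -0.5546, 0.4942]
ee_rot: [-0.706, 0.044, 0.706, 0.044]
wrist_force: [-0.2, -1.5, -0.1]
opening: 0.996
```

```bash
python3 -c "
from h import *
to([.5,-.05,.62])"
```

```text
t 0.6 p [ 0.1493 -0.5546  0.4942] open 84.7 F [-0.25 -1.46 -0.06] T [-0.03  0.03 -0.04]
x [-0.  0. -1.] tilt 0.01 az 107.5 y [-0.125 -0.992 -0.   ] az -97.15 j [-1.442  0.204  0.867 -0.     2.07   0.254]
tool delta mm [-125.7 -544.4 -285.1]
```

step_arm([
  [85,[-20,-44,-23],0],
  [85,[-40,-88,-46],0],
  [85,[-60,-132,-69],0],
  [85,[-80,-176,-92],0],
  [85,[-100,-220,-115],0],
])

```text
time: 1.1
tcp_pos: [0.2814, -0.3625, 0.5863]
ee_rot: [-0.706, 0.043, 0.706, 0.043]
wrist_force: [1.1, -0.3, -0.0]
opening: 0.998
```

step_arm([
  [85,[-5,-44,-23],0],
  [85,[-10,-88,-46],0],
  [85,[-15,-132,-69],0],
  [85,[-20,-176,-92],0],
  [85,[-25,-220,-115],0],
])

```text
time: 1.6
tcp_pos: [0.4222, -0.1578, 0.6109]
ee_rot: [0.706, -0.043, -0.706, -0.043]
wrist_force: [0.2, -1.2, -0.0]
opening: 0.995
```

step_arm([
  [85,[0,-44,-23],0],
  [85,[0,-88,-46],0],
  [85,[0,-104,-70],0],
  [85,[0,-104,-100],0],
  [85,[0,-104,-120],0],
])

```text
time: 2.1
tcp_pos: [0.555, -0.0703, 0.6098]
ee_rot: [-0.705, 0.042, 0.706, 0.042]
wrist_force: [-0.8, 0.4, 0.4]
opening: 0.993
```

```bash
python3 -c "
from h import *
to([.8,-.08,.62])"
```

```text
t 2.1 p [ 0.555  -0.0703  0.6098] open 84.4 F [-0.8   0.43  0.39] T [-0.02  0.    0.03]
x [-0.001  0.    -1.   ] tilt 0.08 az 160.8 y [-0.119 -0.993 -0.   ] az -96.85 j [-0.264  0.332  0.44   0.     2.372  1.427]
tool delta mm [ -10.5  -19.6 -244.4]
```

step_arm([
  [85,[0,-40,-50],0],
  [85,[0,-60,-100],0],
  [85,[0,-60,-150],0],
  [85,[0,-60,-200],0],
  [85,[0,-60,-250],0],
])

```text
time: 2.6
tcp_pos: [0.6901, -0.0334, 0.5474]
ee_rot: [0.714, -0.042, -0.697, -0.043]
wrist_force: [0.1, -0.1, 1.2]
opening: 0.995
```

```bash
python3 -c "
from h import *
st()"
```

```text
t 2.6 p [ 0.6901 -0.0334  0.5474] open 84.6 F [ 0.05 -0.11  1.22] T [ 0.    0.   -0.01]
x [ 0.025 -0.001 -1.   ] tilt 1.41 az -1.9 y [-0.12  -0.993 -0.002] az -96.91 j [-0.161  0.636  0.122  0.004  2.359  1.533]
```

step_arm([
  [85,[0,0,-50],0],
  [85,[-50,0,-80],0],
  [85,[-100,0,-110],0],
  [85,[-150,0,-150],0],
  [85,[-180,0,-190],0],
])

```text
time: 3.1
tcp_pos: [0.6994, -0.0417, 0.5495]
ee_rot: [0.727, -0.043, -0.684, -0.043]
wrist_force: [-0.5, -0.9, 0.6]
opening: 0.995
```

```bash
python3 -c "
from h import *
st()"
```

```text
t 3.1 p [ 0.6994 -0.0417  0.5495] open 84.6 F [-0.55 -0.89  0.64] T [-0.02  0.   -0.06]
x [ 0.06  -0.004 -0.998] tilt 3.47 az -3.4 y [-0.121 -0.993 -0.004] az -96.94 j [-0.172  0.635  0.121  0.009  2.326  1.526]
```

step_arm([
  [85,[0,0,50],0],
  [85,[0,0,100],0],
  [85,[0,0,100],0],
])

```text
time: 3.4
tcp_pos: [0.6201, -0.0322, 0.5449]
ee_rot: [0.726, -0.043, -0.685, -0.043]
wrist_force: [1.1, -0.2, 1.4]
opening: 0.996
```

```bash
python3 -c "
from h import *
st()"
```

```text
t 3.4 p [ 0.6201 -0.0322  0.5449] open 84.7 F [ 1.13 -0.23  1.38] T [-0.07 -0.07 -0.03]
x [ 0.058 -0.003 -0.998] tilt 3.33 az -3.1 y [-0.121 -0.993 -0.004] az -96.95 j [-0.18   0.333  0.594  0.009  2.158  1.518]
```

step_arm([
  [85,[0,0,-50],0],
  [85,[0,0,-100],0],
  [85,[0,0,-150],0],
  [85,[0,0,-200],0],
  [85,[0,0,-250],0],
])

```text
time: 3.9
tcp_pos: [0.7521, -0.0515, 0.5021]
ee_rot: [0.735, -0.043, -0.675, -0.043]
wrist_force: [-0.4, 0.3, 1.1]
opening: 0.996
```

```bash
python3 -c "
from h import *
st()"
```

```text
t 3.9 p [ 0.7521 -0.0515  0.5021] open 84.7 F [-0.43  0.34  1.14] T [ 0.02  0.11 -0.01]
x [ 0.084 -0.005 -0.996] tilt 4.85 az -3.1 y [-0.121 -0.993 -0.006] az -96.94 j [-0.175  0.702  0.123  0.013  2.232  1.526]
```

step_arm([
  [85,[0,0,-50],0],
  [85,[0,0,-100],0],
])

```text
time: 4.1
tcp_pos: [0.7877, -0.0579, 0.4751]
ee_rot: [0.748, -0.043, -0.661, -0.043]
wrist_force: [-0.1, -0.4, 0.6]
opening: 0.999
```

```bash
python3 -c "
from h import *
st()"
```

```text
t 4.1 p [ 0.7877 -0.0579  0.4751] open 85.0 F [-0.05 -0.42  0.64] T [-0.02  0.11 -0.04]
x [ 0.121 -0.008 -0.993] tilt 6.98 az -3.6 y [-0.12  -0.993 -0.007] az -96.92 j [-0.176  0.741  0.121  0.016  2.158  1.526]
```

step_arm([
  [85,[-20,-10,-45],0],
  [85,[-40,-20,-90],0],
])

```text
time: 4.3
tcp_pos: [0.8026, -0.047, 0.4728]
ee_rot: [0.759, -0.043, -0.648, -0.043]
wrist_force: [-0.7, 0.2, 0.8]
opening: 0.993
```

step_arm([
  [85,[-20,-10,-45],0],
  [85,[-40,-20,-90],0],
])

```text
time: 4.5
tcp_pos: [0.816, -0.037, 0.4725]
ee_rot: [0.771, -0.042, -0.634, -0.043]
wrist_force: [-0.6, 0.3, 0.5]
opening: 0.999
```

```bash
python3 -c "
from h import *
st()"
```

```text
t 4.5 p [ 0.816  -0.037   0.4725] open 84.9 F [-0.58  0.34  0.48] T [-0.06  0.08  0.06]
x [ 0.192 -0.011 -0.981] tilt 11.07 az -3.4 y [-0.119 -0.993 -0.012] az -96.85 j [-0.146  0.749  0.121  0.019  2.078  1.556]
```

step_arm([
  [85,[-20,0,-45],0],
  [85,[-40,0,-90],0],
])

```text
time: 4.7
tcp_pos: [0.8278, -0.0435, 0.4739]
ee_rot: [0.782, -0.042, -0.62, -0.043]
wrist_force: [-1.0, -0.4, -0.4]
opening: 0.993
```

step_arm([
  [85,[-20,0,-45],0],
  [85,[-40,0,-90],0],
])

```text
time: 4.9
tcp_pos: [0.8378, -0.0489, 0.4778]
ee_rot: [0.794, -0.042, -0.605, -0.043]
wrist_force: [-1.1, 0.2, -0.0]
opening: 0.995
```

step_arm([
  [85,[-20,0,-45],0],
  [85,[-40,0,-90],0],
])

```text
time: 5.1
tcp_pos: [0.8462, -0.0534, 0.4843]
ee_rot: [0.805, -0.042, -0.59, -0.043]
wrist_force: [-1.0, -0.8, 0.6]
opening: 0.999
```

```bash
python3 -c "
from h import *
st()"
```

```text
t 5.1 p [ 0.8462 -0.0534  0.4843] open 84.9 F [-1.02 -0.77  0.6 ] T [-0.01  0.04 -0.  ]
x [ 0.3   -0.018 -0.954] tilt 17.48 az -3.4 y [-0.118 -0.993 -0.019] az -96.8 j [-0.166  0.745  0.122  0.035  1.971  1.545]
```

```bash
cat >> h.py <<'E'
def spin_for(az):
    s=observe();M=Ro.from_quat(s['ee_rot']).as_matrix()
    from scipy.optimize import brentq
    f=lambda d:(np.degrees(np.arctan2(*( (M@Ro.from_euler('x',d,degrees=True).as_matrix())[[1,0],1]))) -az+180)%360-180
    d=brentq(f,-40,40);print('spin',round(d,2),'y',(M@Ro.from_euler('x',d,degrees=True).as_matrix())[:,1].round(3))
E
python3 -c "
from h import *
to([.43,.072,.25]); to([.413,.069,.177]);spin_for(-102.3)"
```

```text
t 5.1 p [ 0.8462 -0.0534  0.4843] open 84.9 F [-1.02 -0.77  0.6 ] T [-0.01  0.04 -0.  ]
x [ 0.3   -0.018 -0.954] tilt 17.48 az -3.4 y [-0.118 -0.993 -0.019] az -96.8 j [-0.166  0.745  0.122  0.035  1.971  1.545]
tool delta mm [ 96.5 -70.8 479.1]
t 5.1 p [ 0.8462 -0.0534  0.4843] open 84.9 F [-1.02 -0.77  0.6 ] T [-0.01  0.04 -0.  ]
x [ 0.3   -0.018 -0.954] tilt 17.48 az -3.4 y [-0.118 -0.993 -0.019] az -96.8 j [-0.166  0.745  0.122  0.035  1.971  1.545]
tool delta mm [161.1 -64.5 516.7]
spin 5.76 y [-0.213 -0.976 -0.049]
```

step_arm([
  [85,[0,-8,48],0],
  [85,[5,-16,96],0],
  [85,[10,-24,144],0],
  [85,[20,-32,192],0],
  [85,[30,-40,239],0],
])

```text
time: 5.6
tcp_pos: [0.7281, -0.0152, 0.4351]
ee_rot: [0.805, -0.042, -0.591, -0.043]
wrist_force: [1.6, -0.1, 1.0]
opening: 0.995
```

step_arm([
  [85,[10,-8,48],0],
  [85,[25,-15,95],0],
  [85,[40,-22,142],0],
  [85,[55,-27,190],2],
  [85,[67,-31,236],5.8],
])

```text
time: 6.1
tcp_pos: [0.5337, 0.0412, 0.3048]
ee_rot: [0.801, -0.072, -0.588, -0.084]
wrist_force: [1.1, -0.1, -0.1]
opening: 0.992
```

```bash
python3 -c "
from h import *
to([.413,.069,.177]); to([.4497,.0668,.062]);spin_for(-102.3)
p,d=grab_frame('top');cv2.imwrite('pics/t1.png',p[:,:,::-1]);p,d=grab_frame('scene');cv2.imwrite('pics/s1.png',p[:,:,::-1])"
```

```text
t 6.1 p [0.5337 0.0412 0.3048] open 84.3 F [ 1.14 -0.1  -0.06] T [ 0.02  0.14 -0.  ]
x [ 0.298 -0.017 -0.954] tilt 17.36 az -3.3 y [-0.214 -0.975 -0.049] az -102.4 j [-0.069 -0.14   1.633  0.003  1.346  1.725]
tool delta mm [ 85.5   5.1 156. ]
t 6.1 p [0.5337 0.0412 0.3048] open 84.3 F [ 1.14 -0.1  -0.06] T [ 0.02  0.14 -0.  ]
x [ 0.298 -0.017 -0.954] tilt 17.36 az -3.3 y [-0.214 -0.975 -0.049] az -102.4 j [-0.069 -0.14   1.633  0.003  1.346  1.725]
tool delta mm [206.3   5.  155.2]
spin -0.11 y [-0.213 -0.976 -0.049]
```

View pics/s1.png

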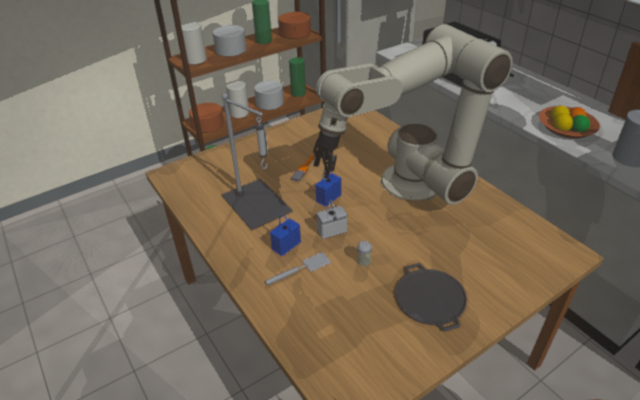

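The hand leans over the tin region at about (325,150), clear of the bail. I go back first, then down along the tool axis.

step_arm([
  [85,[0,2,45],0],
  [85,[0,4,90],0],
  [85,[0,5,135],0],
  [85,[0,5,155],0],
  [85,[20,5,155],0],
])

```text
time: 6.7
tcp_pos: [0.3953, 0.0699, 0.2435]
ee_rot: [0.803, -0.071, -0.586, -0.083]
wrist_force: [2.5, 0.4, -0.2]
opening: 0.992
```

```bash
python3 -c "
from h import *
to([.4497,.0668,.062]);spin_for(-102.3)
p,d=grab_frame('top');crop(p,290,390,180,290,6,'pics/t2.png')"
```

```text
t 6.7 p [0.3953 0.0699 0.2435] open 84.3 F [ 2.46  0.38 -0.19] T [-0.02  0.1   0.  ]
x [ 0.303 -0.017 -0.953] tilt 17.66 az -3.2 y [-0.212 -0.976 -0.05 ] az -102.24 j [-0.005 -0.434  1.971 -0.016  1.297  1.789]
tool delta mm [189.4   0.6   3.1]
spin 0.06 y [-0.213 -0.976 -0.05 ]
```

View pics/t2.png

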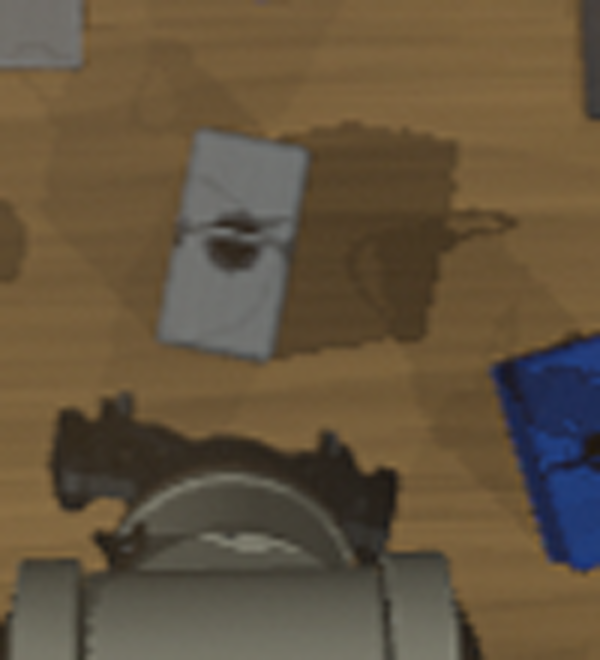

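Fingers at crop (120,400) and (330,440) straddle the tin line. The tin is undisturbed, so I descend.

step_arm([
  [85,[35,0,2],0],
  [85,[70,0,2],0],
  [85,[105,0,2],0],
  [85,[130,0,2],0],
  [85,[130,0,2],0],
])

```text
time: 7.25
tcp_pos: [0.4326, 0.0673, 0.1141]
ee_rot: [0.8, -0.072, -0.59, -0.083]
wrist_force: [-0.4, 0.2, 0.4]
opening: 1.0
```

```bash
python3 -c "
from h import *
to([.4497,.0668,.062]);spin_for(-102.3)
p,d=grab_frame('scene');crop(p,280,380,150,250,6,'pics/s3.png')"
```

```text
t 7.25 p [0.4326 0.0673 0.1141] open 85.0 F [-0.36  0.22  0.36] T [ 0.03  0.17 -0.03]
x [ 0.293 -0.017 -0.956] tilt 17.07 az -3.4 y [-0.214 -0.976 -0.048] az -102.36 j [-0.012 -0.248  2.112 -0.017  0.98   1.789]
tool delta mm [54.8 -0.6 -1. ]
spin -0.06 y [-0.213 -0.976 -0.048]
```

View pics/s3.png

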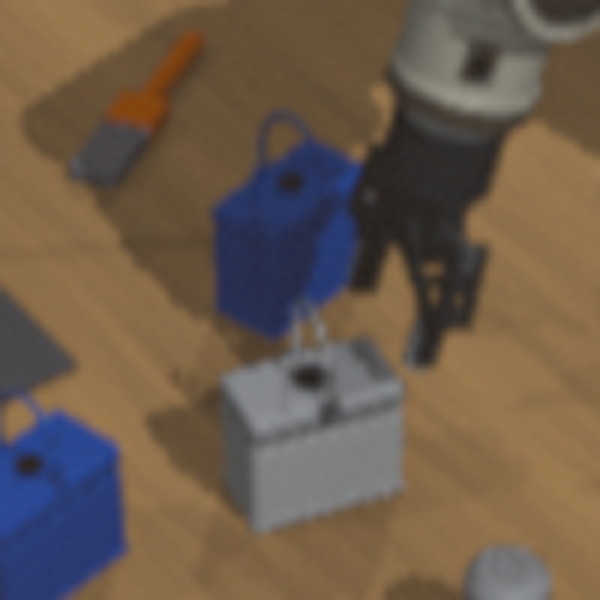

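Fingers straddle the near end: left finger at crop (425,350), the other near (370,280). The bail is clear. Down the last 55 mm.

step_arm([
  [85,[20,0,0],0],
  [85,[40,0,0],0],
  [85,[54,0,0],0],
  [85,[54,0,0],0],
])

```text
time: 7.7
tcp_pos: [0.4494, 0.0666, 0.0654]
ee_rot: [0.801, -0.072, -0.588, -0.083]
wrist_force: [-0.9, 0.5, -0.1]
opening: 0.995
```

```bash
python3 -c "
from h import *
to([.4497,.0668,.062]);spin_for(-102.3)
p,d=grab_frame('scene');crop(p,280,380,150,250,6,'pics/s4.png')"
```

```text
t 7.7 p [0.4494 0.0666 0.0654] open 84.6 F [-0.94  0.51 -0.15] T [0.03 0.13 0.03]
x [ 0.297 -0.017 -0.955] tilt 17.32 az -3.3 y [-0.213 -0.976 -0.049] az -102.33 j [-0.014 -0.147  2.143 -0.018  0.844  1.789]
tool delta mm [ 3.3 -0.1  0.8]
spin -0.03 y [-0.213 -0.976 -0.049]
```

View pics/s4.png

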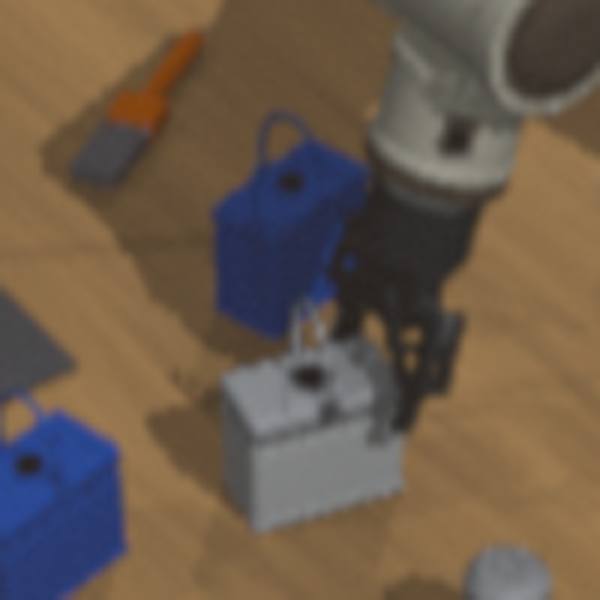

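Fingers flank the near end at crop (390,420). Closing.

step_arm([
  [70,[3,0,0],0],
  [62,[3,0,0],0],
  [58,[3,0,0],0],
  [45,[3,0,0],0],
  [40,[3,0,0],0],
])

```text
time: 8.25
tcp_pos: [0.4505, 0.0666, 0.0635]
ee_rot: [0.802, -0.072, -0.588, -0.083]
wrist_force: [-5.9, 0.6, 13.3]
opening: 0.703
```

step_arm([
  [40,[0,0,0],0],
  [40,[0,0,0],0],
  [40,[0,0,0],0],
])

```text
time: 8.55
tcp_pos: [0.4506, 0.0667, 0.0635]
ee_rot: [0.802, -0.072, -0.587, -0.083]
wrist_force: [-6.0, 2.1, 13.0]
opening: 0.699
```

```bash
python3 -c "
from h import *
st()
p,d=grab_frame('scene');crop(p,280,380,150,250,6,'pics/s5.png')"
```

```text
t 8.55 p [0.4506 0.0667 0.0635] open 59.4 F [-6.04  2.06 13.05] T [-0.37  0.59 -0.22]
x [ 0.299 -0.017 -0.954] tilt 17.45 az -3.3 y [-0.213 -0.976 -0.049] az -102.31 j [-0.013 -0.143  2.144 -0.018  0.836  1.79 ]
```

View pics/s5.png

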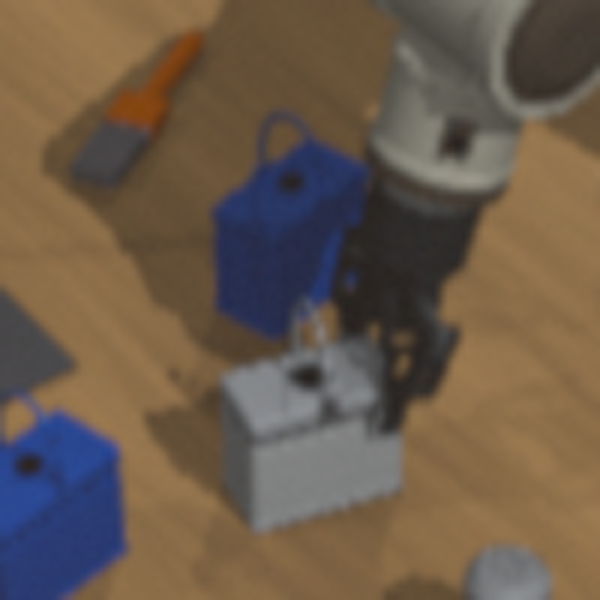

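step_arm([
  [40,[-5,0,-2],0],
  [40,[-14,-1,-4],0],
  [40,[-24,-1,-7],0],
  [40,[-33,-2,-10],0],
  [40,[-38,-2,-12],0],
])

```text
time: 9.1
tcp_pos: [0.4506, 0.0666, 0.1033]
ee_rot: [0.802, -0.072, -0.588, -0.083]
wrist_force: [0.6, -0.3, -5.4]
opening: 0.701
```

step_arm([
  [40,[0,0,0],0],
  [40,[0,0,0],0],
])

```text
time: 9.3
tcp_pos: [0.4501, 0.0666, 0.1018]
ee_rot: [0.801, -0.072, -0.588, -0.083]
wrist_force: [-0.8, -0.2, -5.4]
opening: 0.698
```

```bash
python3 -c "
from h import *
st()
p,d=grab_frame('scene');crop(p,280,380,150,250,6,'pics/s6.png');np.savez('pics/s6.npz',p=p)
p,d=grab_frame('top');crop(p,290,390,180,290,6,'pics/t6.png');np.savez('pics/t6.npz',p=p)"
```

```text
t 9.3 p [0.4501 0.0666 0.1018] open 59.3 F [-0.83 -0.19 -5.37] T [ 0.09  0.62 -0.06]
x [ 0.297 -0.017 -0.955] tilt 17.32 az -3.3 y [-0.213 -0.976 -0.049] az -102.33 j [-0.014 -0.194  2.098 -0.016  0.935  1.787]
```

View pics/s6.png

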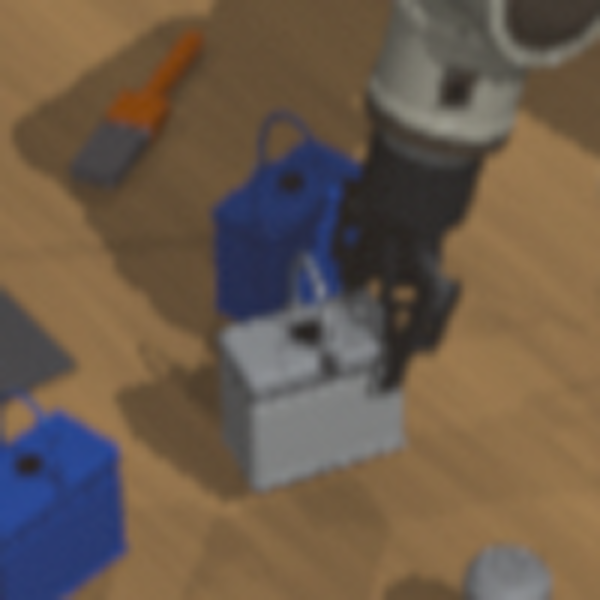

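View pics/t6.png

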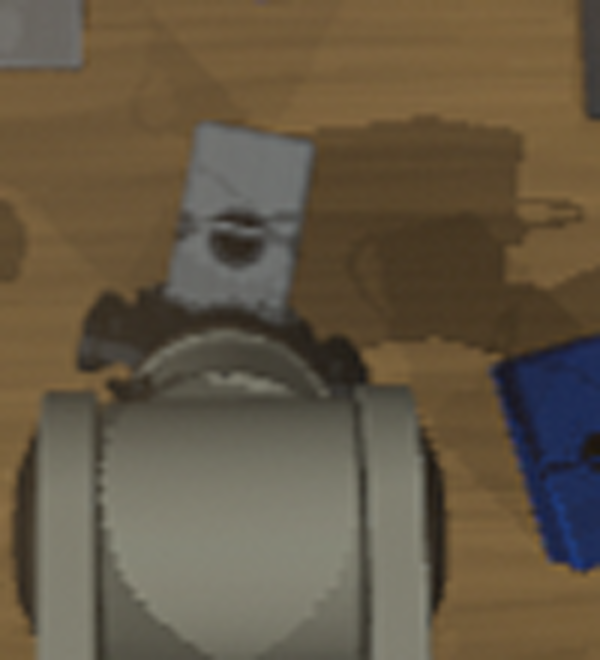

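```bash
python3 - <<'E'
from h import *
a=np.load('pics/s6.npz')['p'];b=np.load('pics/t6.npz')['p']
crop(a,310,350,180,240,10,'pics/c9.png');crop(b,315,350,195,235,14,'pics/c10.png')
print(tri((330.9,192.1),(329.6,217.7)))
P=np.array([.4868,.0577,.1934]);print(proj("scene",[P]),proj("top",[P]))
E
```

```text
(array([0.48787843, 0.05761286, 0.1990688 ]), np.float64(0.0011758982125874874))
[[331.00563352 193.16215278]] [[329.39815916 218.38586575]]
```

View pics/c9.png

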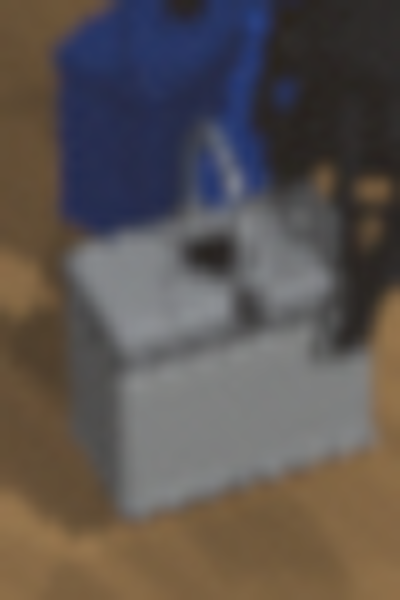

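View pics/c10.png

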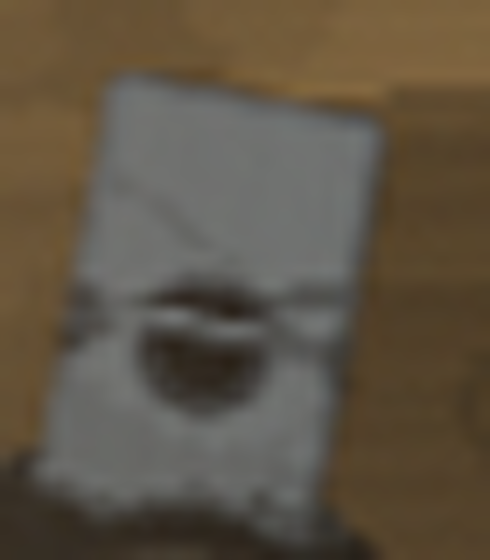

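Apex located at c9 (205,128) and c10 (195,320). The tin hangs level in the grip; the wrist reads 5.4 N, so about 0.55 kg.

```bash
cat >> h.py <<'E'
import json
HK=np.array([.6343,-.197,.230])
def plan(apex_off_tool, targets, spin):
    s,M,p=st();o=np.array(apex_off_tool)
    print('apex now',(p+M@o).round(4))
    M2=M@Ro.from_euler('x',spin,degrees=True).as_matrix()
    for T in targets:
        tcp=np.array(T)-M2@o; print(T,'tcp',tcp.round(4),'delta',(M.T@(tcp-p)*1e3).round(1),'spin',spin)
E
python3 - <<'E'
from h import *
s,M,p=st()
apex,e=tri((330.05,192.35),(328.5,217.4));print(apex,e)
apex=np.array([.4876,.0576,.1955])
o=M.T@(apex-p);print(o.tolist());json.dump(o.tolist(),open('o.json','w'))
spin_for(-90)
plan(o,[apex+[0,0,.064]],0)
plan(o,[[.56,-.197,.262],HK+[-.045,0,.024]],-12.1)
E
```

```text
t 9.4 p [0.45   0.0666 0.1014] open 59.4 F [-0.81 -0.86 -5.57] T [0.09 0.57 0.01]
x [ 0.296 -0.017 -0.955] tilt 17.28 az -3.3 y [-0.213 -0.976 -0.049] az -102.33 j [-0.014 -0.194  2.099 -0.016  0.935  1.787]
[0.49044003 0.05936447 0.19997163] 0.0031062342821150265
[-0.07854347610089524, -0.003832739282265326, -0.06457135853275635]
spin -12.91 y [ 0.    -1.     0.018]
t 9.4 p [0.45   0.0666 0.1014] open 59.4 F [-0.81 -0.86 -5.57] T [0.09 0.57 0.01]
x [ 0.296 -0.017 -0.955] tilt 17.28 az -3.3 y [-0.213 -0.976 -0.049] az -102.33 j [-0.014 -0.194  2.099 -0.016  0.935  1.787]
apex now [0.4876 0.0576 0.1955]
[0.4876 0.0576 0.2595] tcp [0.45   0.0666 0.1654] delta [-61.1  -3.1 -18.7] spin 0
t 9.4 p [0.45   0.0666 0.1014] open 59.4 F [-0.81 -0.86 -5.57] T [0.09 0.57 0.01]
x [ 0.296 -0.017 -0.955] tilt 17.28 az -3.3 y [-0.213 -0.976 -0.049] az -102.33 j [-0.014 -0.194  2.099 -0.016  0.935  1.787]
apex now [0.4876 0.0576 0.1955]
[0.56, -0.197, 0.262] tcp [ 0.5216 -0.2016  0.1679] delta [ -37.7  243.2 -144.6] spin -12.1
[ 0.5893 -0.197   0.254 ] tcp [ 0.5509 -0.2016  0.1599] delta [ -21.3  237.3 -169.6] spin -12.1
```

step_arm([
  [40,[-8,0,-2],0],
  [40,[-20,-1,-6],0],
  [40,[-34,-2,-10],0],
  [40,[-48,-3,-15],0],
  [40,[-61,-3,-19],0],
])

```text
time: 9.9
tcp_pos: [0.4504, 0.0664, 0.1669]
ee_rot: [0.801, -0.072, -0.588, -0.083]
wrist_force: [1.1, -0.8, -5.3]
opening: 0.701
```

step_arm([
  [40,[2,20,-7],-1],
  [40,[4,45,-20],-3],
  [40,[7,75,-35],-5],
  [40,[9,105,-49],-7],
  [40,[12,135,-63],-9],
])

```text
time: 10.4
tcp_pos: [0.4839, -0.0807, 0.1669]
ee_rot: [0.805, -0.025, -0.592, -0.019]
wrist_force: [1.3, 0.0, -6.1]
opening: 0.702
```

```bash
python3 - <<'E'
from h import *
o=json.load(open('o.json'));spin_for(-90)
plan(o,[[.56,-.197,.262]],-3.9)
E
```

```text
spin -3.81 y [-0.    -1.     0.018]
t 10.4 p [ 0.4839 -0.0807  0.1669] open 59.6 F [ 1.29  0.05 -6.1 ] T [ 0.03  0.55 -0.02]
x [ 0.298 -0.017 -0.954] tilt 17.36 az -3.3 y [-0.063 -0.998 -0.002] az -93.64 j [-0.384 -0.18   1.946  0.108  1.09   1.214]
apex now [ 0.5223 -0.0794  0.2612]
[0.56, -0.197, 0.262] tcp [ 0.5218 -0.2027  0.1679] delta [ 12.5 119.3 -43.7] spin -3.9
```

step_arm([
  [40,[3,30,-10],-1],
  [40,[6,60,-20],-2],
  [40,[9,87,-30],-3],
  [40,[12,108,-39],-3.8],
  [40,[12,119,-43],-3.8],
])

```text
time: 10.9
tcp_pos: [0.5209, -0.2027, 0.1674]
ee_rot: [0.805, -0.006, -0.593, 0.006]
wrist_force: [-0.7, 0.7, -5.0]
opening: 0.697
```

step_arm([
  [40,[0,0,0],0],
  [40,[0,0,0],0],
])

```text
time: 11.1
tcp_pos: [0.5204, -0.2004, 0.1674]
ee_rot: [0.805, -0.006, -0.593, 0.006]
wrist_force: [0.1, 1.3, -5.1]
opening: 0.697
```

```bash
python3 - <<'E'
from h import *
o=json.load(open('o.json'));spin_for(-90)
plan(o,[[.56,-.197,.262]],0)
p,d=grab_frame('scene');crop(p,220,320,95,215,6,'pics/s7.png');np.savez('pics/s7.npz',p=p)
p,d=grab_frame('top');crop(p,360,480,130,250,6,'pics/t7.png');np.savez('pics/t7.npz',p=p)
E
```

```text
spin -0.12 y [-0.    -1.     0.018]
t 11.1 p [ 0.5204 -0.2004  0.1674] open 59.3 F [ 0.06  1.29 -5.09] T [0.04 0.62 0.02]
x [ 0.297 -0.017 -0.955] tilt 17.3 az -3.2 y [-0.002 -1.     0.017] az -90.11 j [-0.592 -0.02   1.801  0.171  1.104  0.921]
apex now [ 0.5587 -0.1951  0.2615]
[0.56, -0.197, 0.262] tcp [ 0.5217 -0.2024  0.1679] delta [-0.1  1.9 -1.3] spin 0
```

View pics/s7.png

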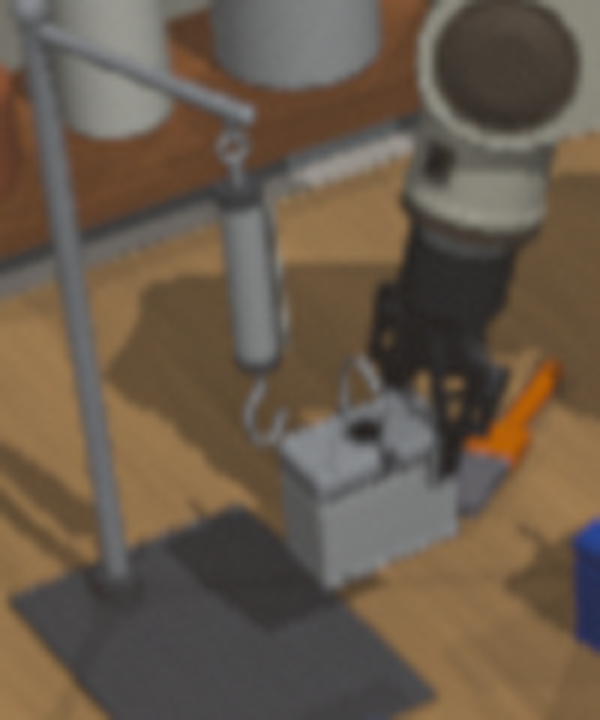

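View pics/t7.png

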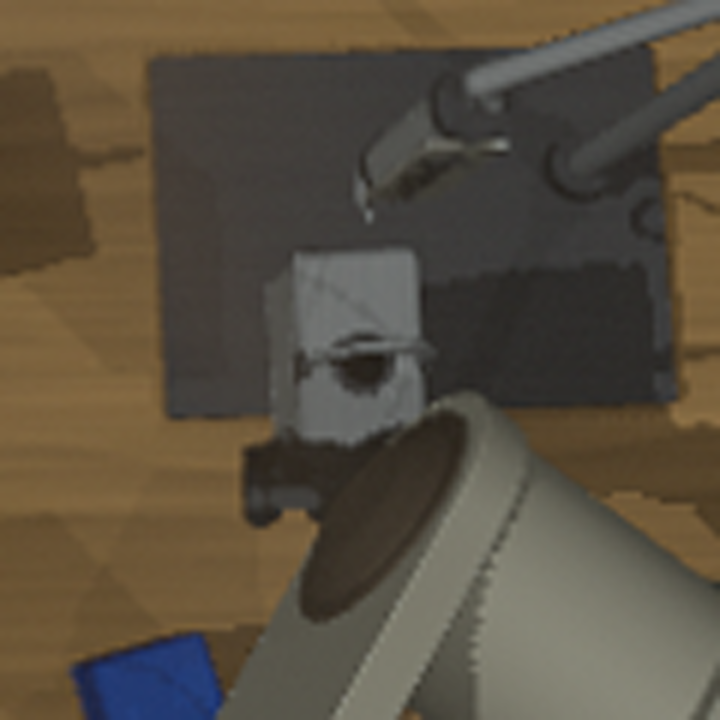

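The tin is level, with its bail at scene-crop (363,358) just short of the hook tip at (283,412). The wrist is well clear of the tube. Now a refined apex measurement relative to the hook.

```bash
python3 - <<'E'
from h import *
a=np.load('pics/s7.npz')['p'];b=np.load('pics/t7.npz')['p']
crop(a,255,290,145,180,16,'pics/c11.png');crop(b,400,440,160,200,15,'pics/c12.png')
P=[.5587,-.1951,.2615];print(proj("scene",[P,HK+[-.0135,0,.015],HK-[0,0,.007]]),proj("top",[P,HK+[-.0135,0,.015]]))
print(tri((280.1,154.25),(421.2,187.3)))
E
```

```text
[[279.63467643 154.44964154]
 [266.22421614 162.91417351]
 [263.76782602 168.60153277]] [[423.44135072 187.34990276]
 [421.48399553 165.61429439]]
(array([ 0.5591064 , -0.18849863,  0.2660222 ]), np.float64(0.0017038394515785519))
```

View pics/c11.png

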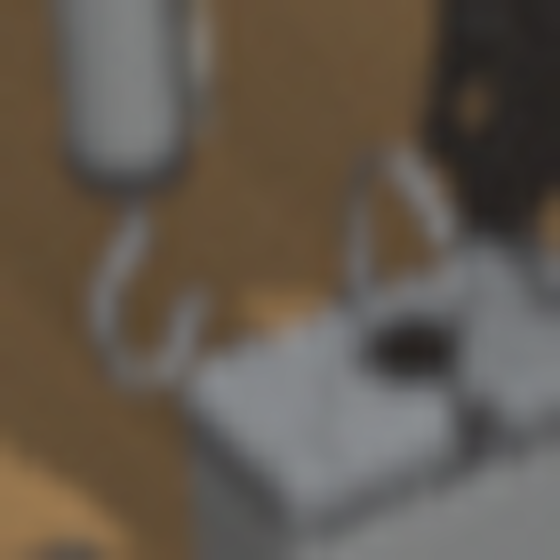

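View pics/c12.png

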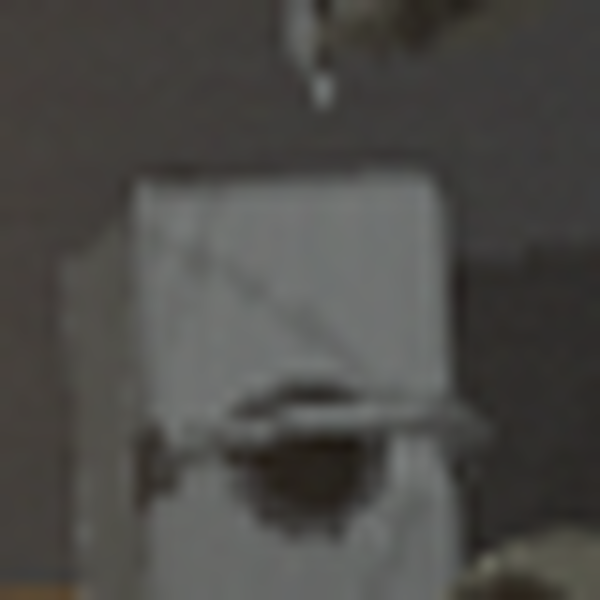

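```bash
python3 - <<'E'
from h import *
print(tri((279.3,154.1),(422.4,187.0)),tri((279.3,154.1),(423.2,187.0)))
print(tri((267.0,163.1),(420.8,165.6)), 'expected tip',HK+[-.0135,0,.015])
s,M,p=st()
apex=np.array([.5605,-.193,.2635]);print((M.T@(apex-p)).tolist())
E
```

```text
(array([ 0.56024606, -0.192256  ,  0.2650502 ]), np.float64(0.002433434979468595)) (array([ 0.55983742, -0.19429617,  0.26392485]), np.float64(0.0012002256109604659))
(array([ 0.61992786, -0.19428579,  0.2455837 ]), np.float64(0.002103730961576223)) expected tip [ 0.6208 -0.197   0.245 ]
t 11.2 p [ 0.5204 -0.2     0.1675] open 59.2 F [-0.51  0.17 -6.13] T [ 0.06  0.59 -0.06]
x [ 0.297 -0.017 -0.955] tilt 17.33 az -3.2 y [-0.001 -1.     0.017] az -90.06 j [-0.591 -0.021  1.802  0.171  1.104  0.921]
[-0.07982856004199838, -0.005391603245176317, -0.0668202581786663]
```

```bash
cat >> h.py <<'E'
def d(w):
    M=Ro.from_quat(observe()['ee_rot']).as_matrix();print(w,(M.T@np.array(w)).round(1))
E
python3 -c "
from h import *
d([45,-2,-8]);d([73.5,-2,-8])"
```

```text
[45, -2, -8] [ 21.1   1.8 -40.6]
[73.5, -2, -8] [ 29.5   1.8 -67.8]
```

step_arm([
  [40,[5,0.5,-9],0],
  [40,[10,1,-20],0],
  [40,[16,1.5,-31],0],
  [40,[20,1.8,-38],0],
  [40,[21,1.8,-40.6],0],
])

```text
time: 11.7
tcp_pos: [0.5665, -0.2027, 0.1587]
ee_rot: [0.805, -0.005, -0.593, 0.006]
wrist_force: [-0.7, 0.1, -5.7]
opening: 0.695
```

step_arm([
  [40,[0,0,0],0],
  [40,[0,0,0],0],
])

```text
time: 11.9
tcp_pos: [0.5655, -0.2029, 0.1594]
ee_rot: [0.805, -0.006, -0.593, 0.006]
wrist_force: [-0.1, -0.1, -6.1]
opening: 0.699
```

```bash
python3 - <<'E'
from h import *
st();p,dd=grab_frame('scene');crop(p,250,295,140,185,13,'pics/s8.png')
p,dd=grab_frame('top');crop(p,400,440,145,185,15,'pics/t8.png')
d([29,0,0])
E
```

```text
t 11.9 p [ 0.5655 -0.2029  0.1594] open 59.4 F [-0.1  -0.12 -6.07] T [0.06 0.64 0.07]
x [ 0.297 -0.017 -0.955] tilt 17.31 az -3.3 y [-0.002 -1.     0.017] az -90.1 j [-0.546  0.075  1.721  0.159  1.083  0.968]
[29, 0, 0] [  8.6  -0.1 -27.7]
```

View pics/s8.png

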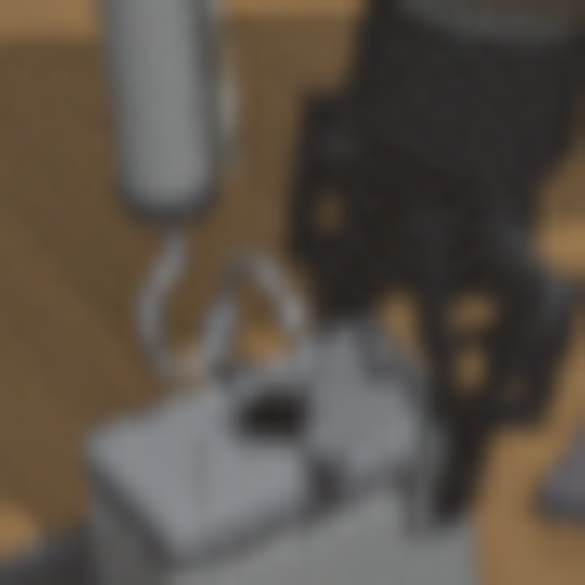

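View pics/t8.png

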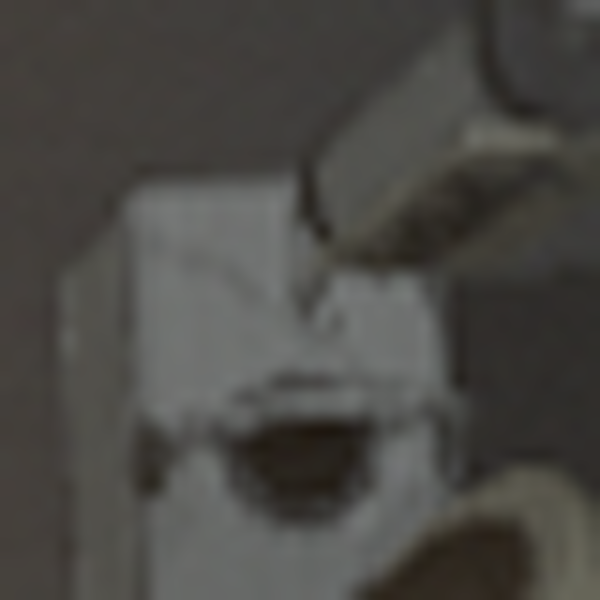

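The apex at crop (248,255) stands above the tip near (215,310) and 16 mm short of it. Nothing is touching. Going over the tip slowly.

step_arm([
  [40,[1.5,0,-5],0],
  [40,[3.2,0,-11],0],
  [40,[5,0,-17],0],
  [40,[7.2,0,-23.5],0],
  [40,[8.6,0,-27.7],0],
])

```text
time: 12.5
tcp_pos: [0.5954, -0.2029, 0.1593]
ee_rot: [0.805, -0.006, -0.593, 0.007]
wrist_force: [-0.7, -0.1, -5.6]
opening: 0.696
```

step_arm([
  [40,[0,0,0],0],
  [40,[0,0,0],0],
])

```text
time: 12.7
tcp_pos: [0.5946, -0.2029, 0.1593]
ee_rot: [0.805, -0.006, -0.593, 0.007]
wrist_force: [0.5, -0.1, -5.1]
opening: 0.697
```

```bash
python3 - <<'E'
from h import *
st();p,dd=grab_frame('scene');crop(p,250,295,130,185,10,'pics/s9.png')
p,dd=grab_frame('top');crop(p,400,440,145,185,15,'pics/t9.png')
d([0,0,-10])
P=HK+[0,0,.025];print(proj("scene",[P]),proj("top",[P]))
E
```

```text
t 12.7 p [ 0.5946 -0.2029  0.1593] open 59.2 F [ 0.52 -0.08 -5.08] T [0.06 0.62 0.01]
x [ 0.297 -0.017 -0.955] tilt 17.31 az -3.3 y [-0.002 -1.     0.017] az -90.09 j [-0.518  0.13   1.66   0.15   1.084  0.999]
[0, 0, -10] [ 9.5 -0.2  3. ]
[[263.01450002 162.00155265]] [[422.05101196 160.06403576]]
```

View pics/s9.png

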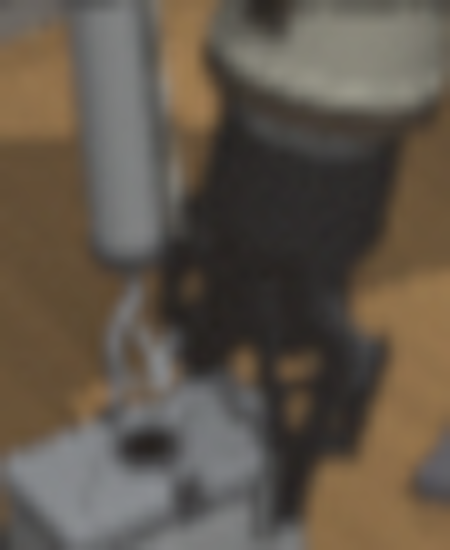

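View pics/t9.png

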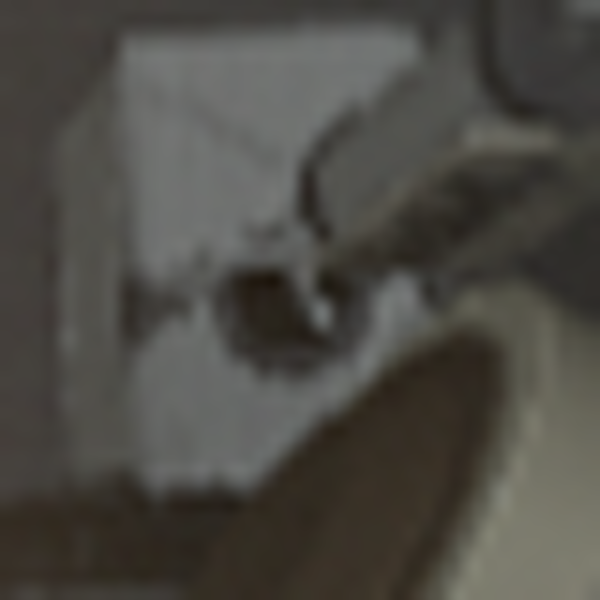

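The bail is over the tip: in the top crop the hook tip (322,315) now sits in front of the wire (row about 245). No contact force. Lowering.

step_arm([
  [40,[4,0,1.2],0],
  [40,[8,0,2.5],0],
  [40,[12,0,3.8],0],
  [40,[16,0,5],0],
  [40,[19,0,6],0],
])

```text
time: 13.3
tcp_pos: [0.5945, -0.2033, 0.139]
ee_rot: [0.805, -0.006, -0.593, 0.006]
wrist_force: [0.6, 0.7, -4.8]
opening: 0.701
```

step_arm([
  [40,[1.9,0,0.6],0],
  [40,[3.8,0,1.2],0],
  [40,[5.7,0,1.8],0],
  [40,[7.6,0,2.4],0],
  [40,[9.5,0,3],0],
])

```text
time: 13.8
tcp_pos: [0.5946, -0.2035, 0.1296]
ee_rot: [0.805, -0.006, -0.593, 0.007]
wrist_force: [0.1, 1.1, -3.8]
opening: 0.695
```

```bash
python3 - <<'E'
from h import *
st();p,dd=grab_frame('scene');crop(p,250,295,130,185,10,'pics/s10.png')
E
```

```text
t 13.8 p [ 0.5946 -0.2035  0.1296] open 59.0 F [ 0.06  1.09 -3.78] T [0.15 0.47 0.11]
x [ 0.298 -0.017 -0.955] tilt 17.34 az -3.3 y [-0.002 -1.     0.018] az -90.1 j [-0.519  0.155  1.696  0.156  1.024  0.988]
```

View pics/s10.png

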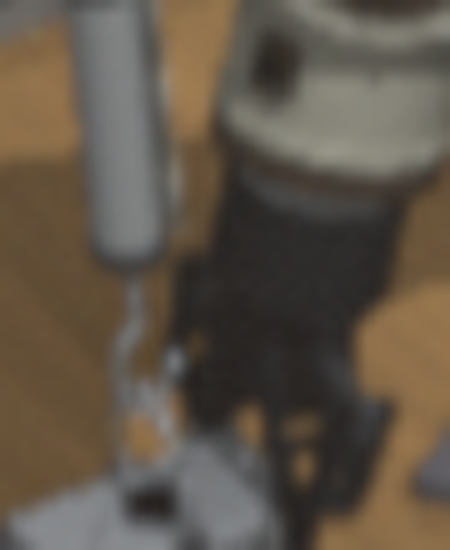

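The bail sits in the hook at crop (150,390) and the stem has begun to draw out. Part of the weight has transferred (3.8 N left on the wrist). Continuing slowly.

step_arm([
  [40,[1.9,0,0.6],0],
  [40,[3.8,0,1.2],0],
  [40,[5.7,0,1.8],0],
  [40,[7.6,0,2.4],0],
  [40,[9.5,0,3],0],
])

```text
time: 14.35
tcp_pos: [0.5945, -0.2036, 0.1195]
ee_rot: [0.805, -0.006, -0.593, 0.007]
wrist_force: [0.5, 2.7, -2.8]
opening: 0.698
```

step_arm([
  [40,[1.5,0,0.5],0],
  [40,[3,0,1],0],
  [40,[4.8,0,1.5],0],
  [40,[4.8,0,1.5],0],
  [40,[4.8,0,1.5],0],
])

```text
time: 14.85
tcp_pos: [0.5945, -0.2037, 0.1146]
ee_rot: [0.805, -0.006, -0.593, 0.007]
wrist_force: [0.4, 3.1, -1.9]
opening: 0.702
```

```bash
cat > avg.py <<'E'
from h import *
F=[];T=[]
for i in range(4):
    s=observe();F.append(s['wrist_force']);T.append(s['torque']);p,dd=grab_frame('scene')
st();print('avg',np.mean(F,0).round(2),np.mean(T,0).round(2));crop(p,250,300,115,195,7,'pics/last.png');np.savez('pics/last.npz',p=p)
E
python3 avg.py
```

```text
t 15.05 p [ 0.5945 -0.2037  0.1147] open 59.1 F [-0.52  2.61 -1.47] T [0.29 0.31 0.29]
x [ 0.298 -0.017 -0.955] tilt 17.34 az -3.3 y [-0.002 -1.     0.018] az -90.1 j [-0.519  0.168  1.712  0.159  0.994  0.982]
avg [ 0.44  3.06 -1.6 ] [0.27 0.29 0.29]
```

View pics/last.png

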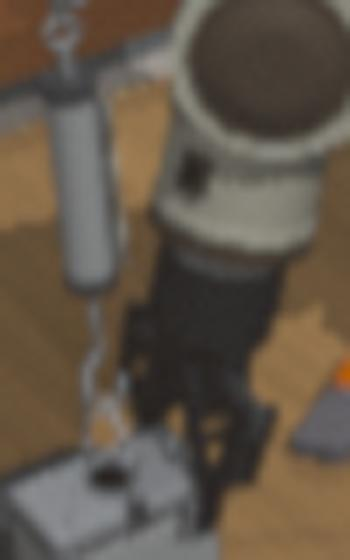

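A side force of +3 N in y has built up: the apex sits off-centre on the hook. I relieve it before lowering further.

step_arm([
  [40,[0,-0.7,0],0],
  [40,[0,-1.4,0],0],
  [40,[0,-2,0],0],
  [40,[0,-2,0],0],
])

```text
time: 15.45
tcp_pos: [0.5945, -0.2017, 0.1146]
ee_rot: [0.805, -0.006, -0.593, 0.007]
wrist_force: [-0.4, 0.9, -1.5]
opening: 0.699
```

```bash
python3 avg.py
```

```text
t 15.65 p [ 0.5945 -0.2017  0.1146] open 59.3 F [ 0.46  0.69 -1.78] T [0.17 0.32 0.15]
x [ 0.297 -0.017 -0.955] tilt 17.33 az -3.3 y [-0.002 -1.     0.017] az -90.1 j [-0.516  0.167  1.714  0.158  0.993  0.985]
avg [ 0.03  1.24 -1.74] [0.12 0.31 0.08]
```

step_arm([
  [40,[0,-0.6,0],0],
  [40,[0,-1.2,0],0],
  [40,[1.5,-1.2,0.5],0],
  [40,[3,-1.2,1],0],
  [40,[4.5,-1.2,1.4],0],
])

```text
time: 16.15
tcp_pos: [0.5945, -0.2006, 0.1096]
ee_rot: [0.805, -0.006, -0.593, 0.006]
wrist_force: [-0.2, 1.4, -1.3]
opening: 0.7
```

step_arm([
  [40,[1.3,0,0.4],0],
  [40,[2.6,0,0.8],0],
  [40,[3.8,0,1.2],0],
  [40,[3.8,0,1.2],0],
  [40,[3.8,0,1.2],0],
])

```text
time: 16.65
tcp_pos: [0.5945, -0.2007, 0.1059]
ee_rot: [0.805, -0.006, -0.593, 0.007]
wrist_force: [-0.7, 2.4, -0.9]
opening: 0.7
```

```bash
python3 avg.py
```

```text
t 16.85 p [ 0.5945 -0.2007  0.1059] open 58.8 F [ 0.69  3.58 -0.32] T [0.25 0.11 0.27]
x [ 0.297 -0.017 -0.955] tilt 17.34 az -3.3 y [-0.002 -1.     0.018] az -90.1 j [-0.514  0.175  1.724  0.159  0.976  0.984]
avg [-0.12  3.01 -0.52] [0.21 0.21 0.23]
```

step_arm([
  [40,[0,-0.8,0],0],
  [40,[0,-1.6,0],0],
  [40,[0,-2.4,0],0],
  [40,[0,-3,0],0],
  [40,[0,-3,0],0],
])

```text
time: 17.35
tcp_pos: [0.5945, -0.1979, 0.1059]
ee_rot: [0.805, -0.006, -0.593, 0.007]
wrist_force: [-0.0, -3.2, -0.6]
opening: 0.696
```

```bash
python3 avg.py; python3 - <<'E'
from h import *
p,dd=grab_frame('top');crop(p,395,445,140,190,12,'pics/t11.png')
a=np.load('pics/last.npz')['p'];crop(a,250,290,145,195,12,'pics/s11.png')
E
```

```text
t 17.55 p [ 0.5945 -0.1977  0.1058] open 59.7 F [-0.4  -3.64 -1.55] T [-0.16  0.19 -0.31]
x [ 0.297 -0.017 -0.955] tilt 17.33 az -3.3 y [-0.002 -1.     0.018] az -90.1 j [-0.509  0.173  1.727  0.158  0.974  0.989]
avg [ 0.61 -3.18 -0.23] [-0.19  0.21 -0.31]
```

View pics/t11.png

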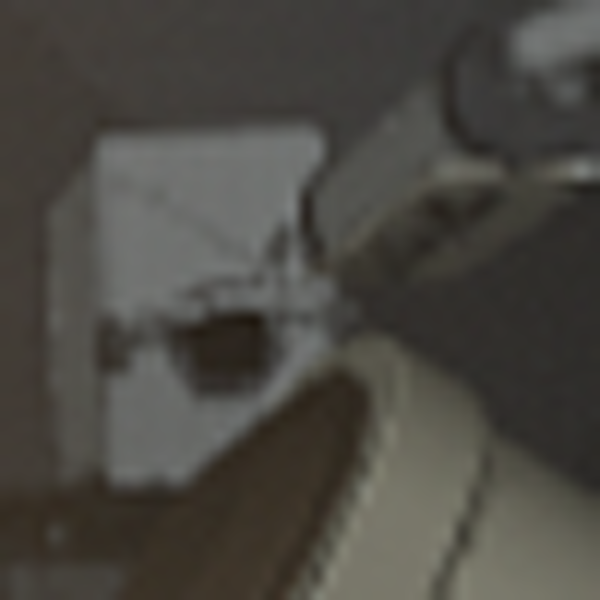

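View pics/s11.png

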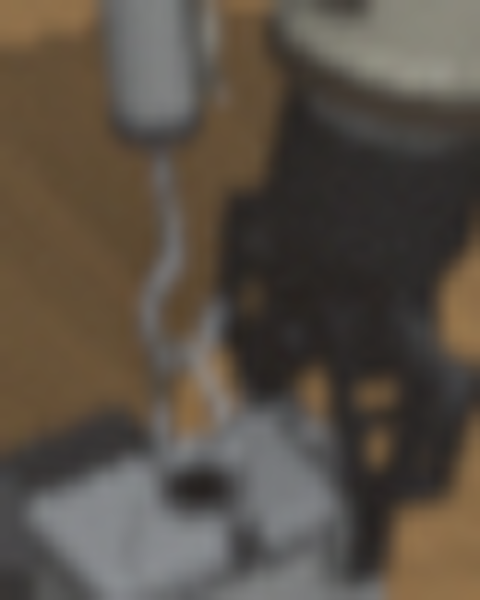

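step_arm([
  [40,[0,0.8,0],0],
  [40,[0,1.5,0],0],
  [40,[0,1.5,0],0],
])

```text
time: 17.9
tcp_pos: [0.5944, -0.1991, 0.1057]
ee_rot: [0.805, -0.006, -0.593, 0.006]
wrist_force: [-0.1, 0.1, -0.1]
opening: 0.7
```

```bash
python3 avg.py
```

```text
t 18.1 p [ 0.5945 -0.1992  0.1058] open 59.1 F [-0.5  -0.31 -0.48] T [0.02 0.18 0.  ]
x [ 0.297 -0.017 -0.955] tilt 17.33 az -3.3 y [-0.002 -1.     0.017] az -90.1 j [-0.512  0.174  1.726  0.159  0.975  0.987]
avg [-0.12 -0.19 -0.68] [ 0.03  0.19 -0.06]
```

step_arm([
  [40,[1,0,0.3],0],
  [40,[2,0,0.6],0],
  [40,[3,0,0.9],0],
  [40,[3.8,0,1.2],0],
  [40,[3.8,0,1.2],0],
])

```text
time: 18.6
tcp_pos: [0.5944, -0.1992, 0.1017]
ee_rot: [0.805, -0.006, -0.593, 0.006]
wrist_force: [-0.1, 1.3, -0.0]
opening: 0.696
```

```bash
sed -i 's/range(4)/range(10)/' avg.py; python3 avg.py
```

```text
t 19.1 p [ 0.5945 -0.1993  0.1019] open 59.2 F [-0.39  2.12  0.06] T [0.1  0.16 0.07]
x [ 0.297 -0.017 -0.955] tilt 17.33 az -3.3 y [-0.002 -1.     0.017] az -90.1 j [-0.512  0.178  1.73   0.159  0.967  0.985]
avg [0.02 0.85 0.11] [0.08 0.17 0.08]
```

View pics/last.png

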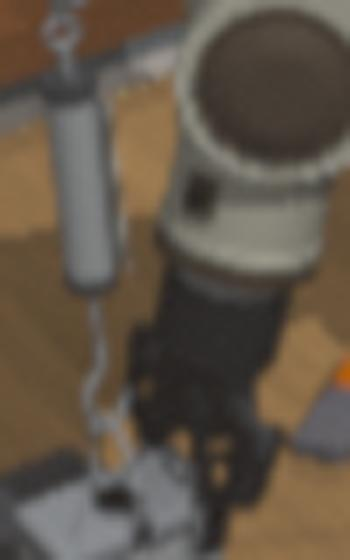

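step_arm([
  [40,[0,-0.4,0],0],
  [40,[0,-0.4,0],0],
  [40,[0,-0.4,0],0],
])

```text
time: 19.4
tcp_pos: [0.5945, -0.199, 0.1019]
ee_rot: [0.805, -0.006, -0.593, 0.007]
wrist_force: [0.1, -1.6, -0.7]
opening: 0.697
```

```bash
python3 avg.py
```

```text
t 19.9 p [ 0.5944 -0.1989  0.1018] open 59.1 F [ 0.53 -2.62 -0.48] T [-0.14  0.18 -0.19]
x [ 0.297 -0.017 -0.955] tilt 17.33 az -3.3 y [-0.002 -1.     0.018] az -90.1 j [-0.511  0.177  1.73   0.159  0.967  0.986]
avg [-0.18 -1.95 -0.39] [-0.09  0.15 -0.16]
```

step_arm([
  [40,[0,0.3,0],0],
  [40,[0,0.3,0],0],
])

```text
time: 20.1
tcp_pos: [0.5944, -0.1991, 0.1018]
ee_rot: [0.805, -0.006, -0.593, 0.007]
wrist_force: [0.2, -1.4, -0.8]
opening: 0.702
```

```bash
python3 avg.py
```

```text
t 20.6 p [ 0.5944 -0.1991  0.1018] open 59.3 F [-0.27 -0.06 -0.99] T [0.04 0.15 0.03]
x [ 0.297 -0.017 -0.955] tilt 17.33 az -3.3 y [-0.002 -1.     0.017] az -90.1 j [-0.512  0.178  1.73   0.159  0.967  0.985]
avg [ 0.01 -0.65 -0.17] [-0.02  0.15 -0.06]
```

Residual force on the wrist is about zero, so the hook carries the tin. Opening gradually.

step_arm([
  [57,[0.5,0,0.2],0],
  [60,[0.5,0,0.2],0],
  [62,[0.5,0,0.2],0],
  [64,[0.5,0,0.2],0],
  [67,[0.5,0,0.2],0],
])

```text
time: 21.1
tcp_pos: [0.5944, -0.1992, 0.1013]
ee_rot: [0.805, -0.006, -0.593, 0.007]
wrist_force: [0.1, 0.0, -0.5]
opening: 0.786
```

```bash
sed -i 's/range(10)/range(3)/' avg.py; python3 avg.py
```

```text
t 21.25 p [ 0.5944 -0.1992  0.1013] open 66.6 F [0.08 0.39 0.58] T [0.   0.11 0.03]
x [ 0.297 -0.017 -0.955] tilt 17.33 az -3.3 y [-0.002 -1.     0.018] az -90.1 j [-0.512  0.178  1.73   0.159  0.966  0.985]
avg [ 0.5  -0.07  0.12] [ 0.    0.13 -0.01]
```

View pics/last.png

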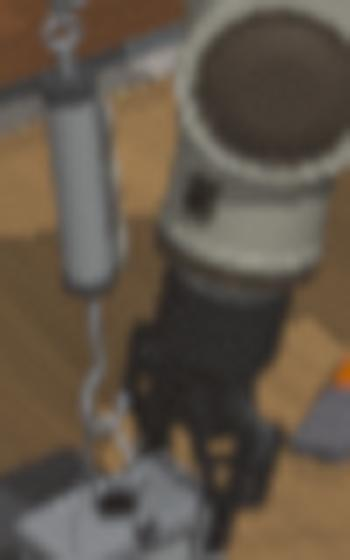

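The tin hangs on the hook at crop (105,425) with the fingers apart (66 mm) and no contact force. I open fully and back away along -x.

step_arm([
  [72,[0,0,0],0],
  [79,[0,0,0],0],
  [84,[0,0,0],0],
])

```text
time: 21.55
tcp_pos: [0.5944, -0.1992, 0.1013]
ee_rot: [0.805, -0.006, -0.593, 0.007]
wrist_force: [0.2, -0.3, -0.1]
opening: 0.983
```

```bash
python3 avg.py; python3 -c "
from h import *
d([-100,0,0]); p,dd=grab_frame('top');crop(p,380,450,140,210,9,'pics/t12.png')
a=np.load('pics/last.npz')['p'];crop(a,240,310,130,220,7,'pics/s12.png')"
```

```text
t 21.7 p [ 0.5944 -0.1992  0.1013] open 83.5 F [0.1  0.07 0.33] T [ 0.04  0.14 -0.02]
x [ 0.297 -0.017 -0.955] tilt 17.33 az -3.3 y [-0.002 -1.     0.018] az -90.1 j [-0.512  0.178  1.73   0.159  0.966  0.985]
avg [-0.09  0.04 -0.22] [0.01 0.17 0.02]
[-100, 0, 0] [-29.7   0.2  95.5]
```

View pics/s12.png

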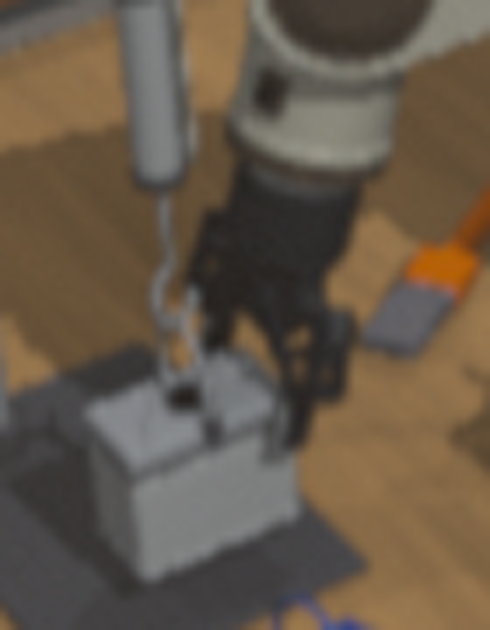

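View pics/t12.png

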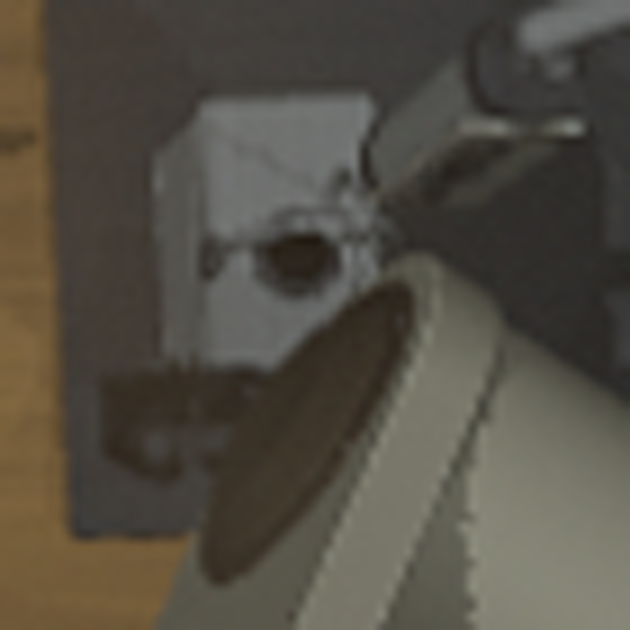

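```bash
python3 -c "
from h import *
d([-90,0,20])"
```

```text
[-90, 0, 20] [-45.9   0.5  80. ]
```

step_arm([
  [85,[-4,0,6],0],
  [85,[-9,0,15],0],
  [85,[-15,0,26],0],
  [85,[-22,0,38],0],
  [85,[-30,0,50],0],
])

```text
time: 22.25
tcp_pos: [0.5363, -0.1988, 0.1153]
ee_rot: [0.805, -0.006, -0.593, 0.006]
wrist_force: [-0.1, 0.3, -0.1]
opening: 0.996
```

step_arm([
  [85,[-6,0,10],0],
  [85,[-12,0,20],0],
  [85,[-16,0,28],0],
  [85,[-16,0,30],0],
  [85,[-16,0,30],0],
])

```text
time: 22.75
tcp_pos: [0.5042, -0.1988, 0.1215]
ee_rot: [0.805, -0.006, -0.593, 0.006]
wrist_force: [0.8, 0.4, 0.1]
opening: 0.993
```

```bash
cat > chk.py <<'E'
from h import *
import sys
st()
p,dd=grab_frame('scene');np.savez('pics/k%s.npz'%sys.argv[1],p=p);crop(p,215,305,100,215,5,'pics/k%s.png'%sys.argv[1])
E
python3 chk.py 1
```

```text
t 22.75 p [ 0.5042 -0.1988  0.1215] open 84.4 F [0.76 0.36 0.07] T [-0.03  0.16 -0.04]
x [ 0.298 -0.017 -0.955] tilt 17.34 az -3.3 y [-0.002 -1.     0.018] az -90.12 j [-0.609 -0.013  1.893  0.185  1.009  0.882]
```

View pics/k1.png

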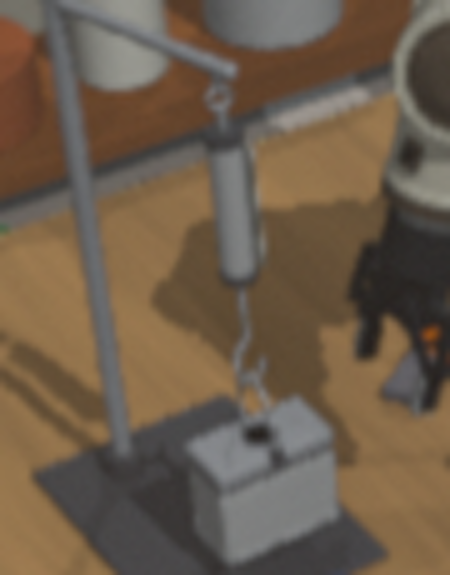

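The tin hangs free and upright at crop (262,480), with the gripper clear. Now waiting and comparing frames for motion.

step_arm([
  [85,[0,0,0],0],
  [85,[0,0,0],0],
  [85,[0,0,0],0],
  [85,[0,0,0],0],
  [85,[0,0,0],0],
])

```text
time: 23.3
tcp_pos: [0.5044, -0.1987, 0.1214]
ee_rot: [0.805, -0.006, -0.593, 0.007]
wrist_force: [-1.0, 0.4, 0.4]
opening: 0.994
```

```bash
cat > still.py <<'E'
from h import *
# track tin and tube over ~1.5 s of frames: phase correlation vs first
fs=[]
for i in range(30): fs.append(grab_frame('scene')[0])
def g(f,r): return cv2.cvtColor(f[r[0]:r[1],r[2]:r[3]],cv2.COLOR_RGB2GRAY).astype(np.float32)
for nm,r in (('tin',(175,215,250,285)),('hook',(155,180,255,275)),('tube',(120,160,250,272))):
    w=cv2.createHanningWindow((r[3]-r[2],r[1]-r[0]),cv2.CV_32F)
    S=np.array([cv2.phaseCorrelate(g(fs[0],r),g(f,r),w)[0] for f in fs])
    print(nm,'range px',np.ptp(S,axis=0).round(3),S[::5].round(2).tolist())
np.savez('pics/fin.npz',p=fs[-1]);st()
E
python3 still.py
```

```text
tin range px [0.354 0.188] [[0.0, -0.0], [-0.06, -0.19], [0.03, -0.12], [-0.08, -0.14], [0.05, -0.04], [-0.05, -0.19]]
hook range px [0.276 0.295] [[-0.0, 0.5], [0.04, 0.48], [0.15, 0.58], [0.07, 0.38], [0.11, 0.49], [0.03, 0.42]]
tube range px [0.307 0.291] [[-0.0, 0.0], [-0.11, -0.1], [-0.04, -0.17], [-0.02, 0.02], [-0.15, -0.14], [0.09, -0.12]]
t 24.8 p [ 0.5043 -0.1987  0.1215] open 84.5 F [-0.57  0.15 -0.05] T [-0.02  0.17  0.01]
x [ 0.297 -0.017 -0.955] tilt 17.33 az -3.3 y [-0.002 -1.     0.017] az -90.1 j [-0.609 -0.012  1.893  0.185  1.009  0.882]
```

step_arm([
  [85,[0,0,0],0],
  [85,[0,0,0],0],
  [85,[0,0,0],0],
  [85,[0,0,0],0],
  [85,[0,0,0],0],
])

```text
time: 25.3
tcp_pos: [0.5044, -0.1987, 0.1215]
ee_rot: [0.805, -0.006, -0.593, 0.007]
wrist_force: [1.1, 0.2, 0.6]
opening: 0.995
```

step_arm([
  [85,[0,0,0],0],
  [85,[0,0,0],0],
  [85,[0,0,0],0],
  [85,[0,0,0],0],
  [85,[0,0,0],0],
])

```text
time: 25.8
tcp_pos: [0.5044, -0.1987, 0.1214]
ee_rot: [0.805, -0.006, -0.593, 0.007]
wrist_force: [0.0, 0.5, -0.5]
opening: 0.993
```

```bash
sed -i "s/for nm,r in (/for nm,r in (('shelf noise',(20,60,190,225)),/" still.py; python3 still.py; python3 - <<'E'
from h import *
a=np.load('pics/fin.npz')['p'];crop(a,230,300,140,215,8,'pics/f1.png');p,dd=grab_frame('top');cv2.imwrite('pics/f2.png',p[:,:,::-1]);crop(p,375,475,130,210,7,'pics/f3.png')
E
```

```text
shelf noise range px [0.194 0.25 ] [[-0.0, 0.0], [-0.03, -0.08], [-0.05, -0.14], [0.05, 0.11], [0.02, 0.08], [-0.02, -0.07]]
tin range px [0.233 0.315] [[0.0, -0.0], [-0.12, -0.04], [-0.11, -0.05], [0.01, 0.01], [-0.11, 0.12], [0.06, 0.08]]
hook range px [0.335 0.374] [[-0.0, 0.5], [0.09, 0.45], [-0.07, 0.3], [0.04, 0.39], [-0.08, 0.27], [0.02, 0.34]]
tube range px [0.263 0.284] [[0.0, 0.0], [0.0, 0.1], [0.03, -0.04], [-0.01, -0.0], [0.05, -0.1], [0.02, 0.09]]
t 27.3 p [ 0.5044 -0.1987  0.1214] open 84.7 F [ 0.35  0.01 -0.92] T [-0.01  0.19 -0.02]
x [ 0.297 -0.017 -0.955] tilt 17.33 az -3.3 y [-0.002 -1.     0.017] az -90.1 j [-0.609 -0.012  1.893  0.185  1.009  0.882]
```

View pics/f1.png

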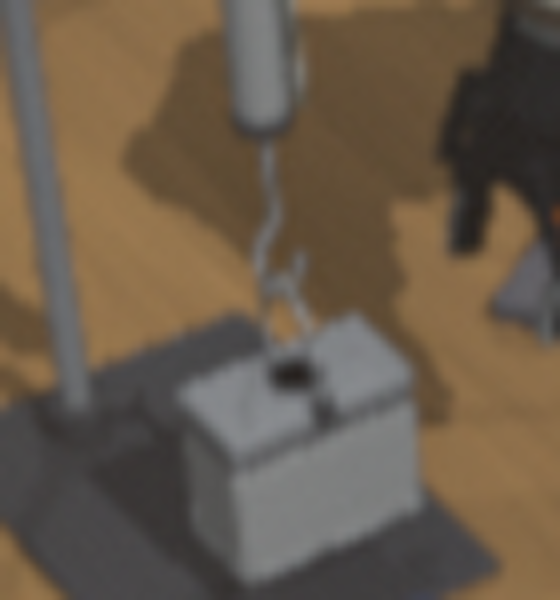

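View pics/f2.png

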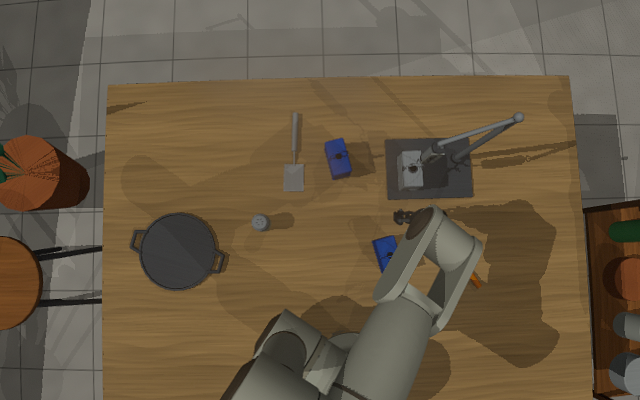

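View pics/f3.png

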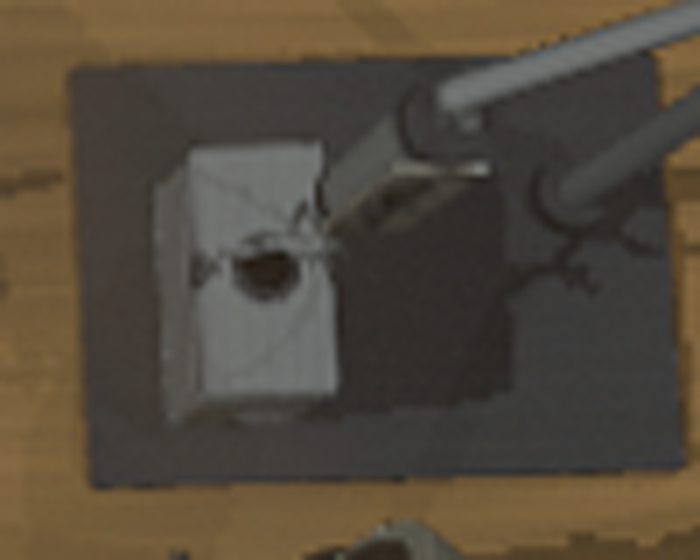

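```bash
python3 - <<'E'
from h import *
for e in(.036,.041):
  L=HK+[0,0,-e-.06]
  C=[L+[sx*.055,sy*.03,0] for sx,sy in((-1,1),(1,1),(1,-1),(-1,-1))]+[L+[-.055,.03,-.095],L+[.055,.03,-.095],L+[0,0,.005]]
  print('f1',((proj("scene",C)-[230,140]+.5)*8-.5).round(0).tolist());print('f3',((proj("top",C)-[375,130]+.5)*7-.5).round(0).tolist())
E
```

```text
f1 [[412.0, 364.0], [224.0, 443.0], [167.0, 383.0], [353.0, 307.0], [425.0, 507.0], [243.0, 587.0], [289.0, 366.0]]
f3 [[204.0, 397.0], [191.0, 142.0], [329.0, 139.0], [344.0, 394.0], [164.0, 425.0], [152.0, 186.0], [269.0, 265.0]]
f1 [[413.0, 372.0], [225.0, 451.0], [168.0, 391.0], [354.0, 315.0], [426.0, 514.0], [243.0, 594.0], [290.0, 374.0]]
f3 [[201.0, 399.0], [189.0, 145.0], [327.0, 142.0], [341.0, 395.0], [162.0, 427.0], [150.0, 189.0], [267.0, 267.0]]
```

Corner positions in both views match an upright tin under the hook within about 1 px, roughly 1 degree. Bystanders are where they were. Handing in.

```bash
python3 -c "
from plant import *
print(job_done())"
```

```text
the job is handed in; nothing more can be done
None
```

The sugar tin is hanging free by its bail on the balance hook, and the job was handed in at about 27 s.

- **Lean:** The move interface cannot tilt the tool directly. I got a lean of about 17° by driving the arm repeatedly against its reach limit, high above the table. I then gripped the near end of the bare-metal tin across its 60 mm sides.
- **Hanging:** I took the bail in over the hook tip, then lowered the tin in steps while the wrist load fell from about 5.4 N to about 0. A side force of about ±3 N built up at the hook on the way down. I nudged it out before opening the fingers slowly.

**Last checks**
- **Stillness:** Over 1.5 s the frame-to-frame movement of tin, hook and tube stayed around the camera noise, at most 0.37 px against 0.25 px on a fixed shelf.
- **Uprightness:** The tin's corners in both views match an upright tin under the hook to about 1 px, which is roughly 1°.
- **Load:** Hook extension is about 40 mm, so roughly 0.57 kg. The wrist reading before hanging gave about 0.55 kg. Both are well under 800 g.
- **Surroundings:** The gripper is clear of the tin. The other things look unmoved in the top view, though the arm hides part of the nearer blue tin and the brush.

The vertical hook movement at release was judged only from before-and-after pictures. No jump was visible in them.

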